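# Put the pen screwdriver away and show a case to the inspection camera

### The arm

A 7-joint arm with a two-finger parallel gripper is mounted at the origin on the work surface. World frame = base frame: x ahead of the robot, y to its left, z up, the work surface at z = 0. Lengths are in m, angles in degrees, forces in N, time in s.
With the tool pointing down it reaches from about 0.35 to 0.9 m from the base axis. Payload 7.2 kg.
Tool frame: the origin (TCP) lies midway between the tips of the shut fingers; the grasp point (between the pads) lies 19 mm behind it (grip_depth is the distance from the TCP to the grasp point, in m); y points along the fingers, x is the direction in which the jaws open and shut, and the axes are right-handed (so a half turn about y gives the same grasp; the last joint's range is limited). The gripper opens to 88 mm and grips with 3 to 60 N. Pads are 20 mm wide; open, the fingers measure 115 mm over their backs; the gripper's body (75 mm by 178 mm) begins 61 mm behind the grasp point.
Start: joints at [68.4, 23.554, -0.728, 91.456, 0.321, 64.991, -4.71], TCP at [0.19, -0.595, 0.223] pointing down, gripper open.
Joint ranges: [-169.25, 169.25], [-16.82, 113.86], [-84.01, 82.57], [7.8, 145.47], [-59.2, 239.2], [7.22, 106.19], [-163.78, 163.78]. Speed limits (degrees/s): [136.94, 136.94, 172.46, 172.46, 180, 180, 180].

### API

Orientations are given as a 3x3 rotation matrix whose columns are the frame's x, y, z axes.
In Python, from plant import get_obs, camera, camera_params, job_done, grip_depth gives the robot as it stands.
- The arm moves only by the shell command python3 -m handwheel 'ROWS' [OPENING]. ROWS is JSON, a list of rows, each a list of 6 numbers: the shift along the tool's x, y, z in units of 30 cm (1.0 is 30 cm), then the turn, a rotation vector about the tool's x, y, z in units of 90 degrees (1.0 is 90 degrees). In form: [[x, y, z, wx, wy, wz], ...]. A call has exactly 10 rows; each row shifts and turns the commanded pose from where the row before left it, along the tool's axes as they then stand; what a row does not reach is not made up. A row lasts 1/8 s, in which the tool goes at most 62.5 mm and 10.7 degrees, less where a joint would pass 70% of its speed; a pose out of reach is approached as far as the arm can. A call with a number of a shift or a turn outside -1 to 1 is refused whole. A call with a gripper value outside its range is refused whole. OPENING is the gripper command: -1 is shut, 1 is fully open, values between are in proportion, set as the call begins (- or left out, the last holds). The fingers move at their own pace and stop on an object; the grip force is fixed at half the most. Time passes only in rows, so rows that do not move let the fingers close, or fill a call up. It gives the time, the measured TCP pose, the force and the opening at its end, in the units of the state.
- get_obs(): the state, without advancing time (a new reading comes with each control period).
- camera(name): name is "side" or "top"; returns the picture (480x640x3 uint8, red, green, blue); there is no depth.
- camera_params(name): a dict with "fx", "fy", "cx", "cy" (pixels), "extrinsics" (4x4, takes a point from camera to world coordinates). Camera axes: x right, y down, z forward; pixel columns grow to the right and rows downward; lengths in m; the calibration is good to about 2 mm. A picture is of the moment at which its call begins. camera_params takes no time and is no camera call.
- job_done(): hands the job in, once; it reports no verdict.
The state is a dict: "time_s": time; "joint_positions": joint angles; "dq": joint speeds; "joint_torque": joint torques, N m; "ee_pos": TCP position; "orientation": TCP orientation; "wrist_force": force on the tool from outside, world axes, zero at the start; "torque": the same for the moment, N m; "finger_gap": finger opening in m.
Only numpy, scipy, OpenCV 4.12 (cv2) and the standard library are available. Lean on these libraries where they do the work, as an engineer would, in place of code of your own. Each camera call takes 0.05 s, during which the arm holds its last target.

### The job

The cordless pen screwdriver has been left lying across the two closed cases in the assembly fixture: stand it up, bit down, in its holder cup and let go of it. Then lift the larger case out of its nest and show it to the inspection camera, lid side up as the camera is up: the middle of its front (the face with the charging slot, opposite the hinge) on the lens axis 11 cm in front of the lens glass, and the front square to the lens, however the camera is tilted. Finish while still holding the case steady in the air there, with nothing else touching it, and leave the small case, the camera and everything else on the bench as they are.

Things in the scene. Friction and masses are not known exactly. Their poses are not given: they have to be found in the camera images.
- driver_center (a point): centre of mass of the dark pen screwdriver, on its axis, 75 mm from the tail, 105 mm from the bit tip. Square body 18 x 18 x 130 mm, then nose cone 15 mm, then bit shaft 6 mm thick, 35 mm long; about 90 g. Its x axis points to the bit. At the start it lies level on both cases (underside 54 mm up), bit end away from the robot and to its right, this point over the open gap (over 55 mm) between them
- driver_tip (a point): tip of the bit, on the driver's axis, 105 mm from driver_center
- cup_floor (a point): centre of the inner floor of the aluminium holder cup, 8 mm above the bench, z up. The cup is fixed, 73 mm tall, on a round foot 80 mm across; inside, a mouth 41 mm across narrows within 11 mm to a 30 mm bore, which below 36 mm height tapers to 16 mm at the floor. The driver stands in it with its bit on this floor
- cup_mouth (a point): centre of the cup's mouth, at its rim, 73 mm above the bench
- case_large_center (a point): centre of the larger white closed case: 60 mm wide (y), 50 mm deep (x), 36 mm high (z, lid up), 80 to 150 g. x points from its front to its hinge. It sits in a black nest, underside 18 mm up, front facing back towards the robot and to its left. The middle 36 mm of its sides is free for fingers down to the nest face (corner locators 6 mm high). It may be in the near or the far nest
- case_large_front (a point): middle of the larger case's front face (25 mm from its centre, towards its -x), with a small dark charging slot just below it; same axes as the case
- nest_large_seat (a point): middle of the face of the larger case's nest, 18 mm above the bench. The nest is 92 x 76 mm and fixed on an aluminium plate 235 x 105 mm
- case_small_center (a point): centre of the smaller closed case, 44 mm wide (y), 44 mm deep (x), 36 mm high; it stays in its nest
- camera_glass (a point): centre of the lens glass, within the white ring light (68 mm across) of the inspection camera, which stands at the left of the bench on a post. The head is 90 mm long, clamped 0.3 to 0.6 rad nose down, its tilting axis 300 mm above the bench. It looks along its -x axis; its z axis is the camera's up
- camera_focus (a point): point in the air on the lens axis, 110 mm in front of the lens glass, where the middle of the case's front must be. Same axes as camera_glass: -x is the looking direction, z the camera's up. The case is right when its x axis is opposite to this x axis and its z axis along this z axis
- case_large: the larger case; origin at the centre of its underside, axes as above
- case_small: the smaller case; origin at the centre of its underside
- driver: the pen screwdriver; origin 9 mm from driver_center, on the flat it lies on
- camera_stand: the inspection camera with its fixed stand (grey foot 160 x 150 mm); origin on the bench, vertically under the head's tilting axis, 30 mm from the post's axis; the camera looks towards its -x
- open_case1: bystander: open case beside the fixture (left, far); leave alone
- open_case2: bystander: open case beside the fixture (right, far); leave alone
- screw_tray: bystander: screw tray; leave alone
- bench_driver: bystander: hand screwdriver; leave alone
- glue: bystander: small bottle; leave alone
- tape: bystander: tape roll; leave alone
- bit_box: bystander: bit box; leave alone
Mind the look-alikes: they are no part of the job. Leave any green or red look-alike of the case_large alone.

How it is judged:
By the outcome, as a careful person would: the job done as asked, in the order asked, and still so for the second after the job is handed in, while the arm keeps its last pose, push and grip.
It also fails if it takes over 58 s, if anything falls off the work surface, if the arm or the gripper's body presses on something with over 40 N, if the wrist force passes 120 N, or if a joint passes its speed limit or range.

## Working session

There is one attempt and no reset: what is moved stays moved. The work goes in short steps, Python scripts to look and compute and a shell command to move; the robot and the scene stay as the last step left them, time stands still between calls to the robot, and variables do not carry over. Pictures are saved under pics/ and viewed, and the job is handed in when it is done.

```bash
ls; mkdir -p pics; python3 - <<'E'
from plant import *
import cv2,json
for n in("side","top"):
    im=camera(n); cv2.imwrite(f"pics/{n}0.png",im[:,:,::-1]); p=camera_params(n); print(n,p)
print(get_obs(),grip_depth)
E
```

```text
pics
side {'fx': 487.83788386937493, 'fy': 487.83788386937493, 'cx': 318.2164328850554, 'cy': 230.37299712434162, 'extrinsics': array([[ 0.99087043, -0.10133986,  0.08891584,  0.4624522 ],
       [-0.13418716, -0.67762704,  0.72305974, -0.71438342],
       [-0.013023  , -0.72838988, -0.68503911,  0.89732884],
       [ 0.        ,  0.        ,  0.        ,  1.        ]])}
top {'fx': 463.9965879989729, 'fy': 463.9965879989729, 'cx': 317.9596233686674, 'cy': 237.36089902836102, 'extrinsics': array([[ 0.02605229, -0.99013978,  0.13763899,  0.40889439],
       [-0.99964387, -0.02659996, -0.00214089,  0.05371118],
       [ 0.00578097, -0.1375342 , -0.99048015,  1.17246013],
       [ 0.        ,  0.        ,  0.        ,  1.        ]])}
{'time_s': 0.1, 'joint_positions': array([68.4004746 , 23.59631736, -0.72847399, 91.49603874,  0.32207309,
       64.99248724, -4.70907863]), 'dq': array([ 0.0606786 , -0.02175869, -0.0064049 , -0.12671185,  0.10019344,
       -0.1273066 ,  0.018086  ]), 'joint_torque': array([ 3.31540330e-03, -5.89094675e+01,  6.44447096e-01, -2.91711742e+01,
       -5.36595052e-02,  1.44347880e-02,  3.25902215e-05]), 'ee_pos': array([ 0.18976158, -0.59503227,  0.22190655]), 'orientation': array([[ 3.03942754e-01, -5.52180676e-04,  9.52690137e-01],
       [-9.52689209e-01,  1.33542590e-03,  3.03943232e-01],
       [-1.44007867e-03, -9.99998956e-01, -1.20163544e-04]]), 'wrist_force': array([ 0.05288973,  0.13080828, -0.66101362]), 'torque': array([-0.04898355, -0.00154727, -0.00297147]), 'finger_gap': 0.08769796869511516} 0.0187
```

View pictures.

View pics/side0.png

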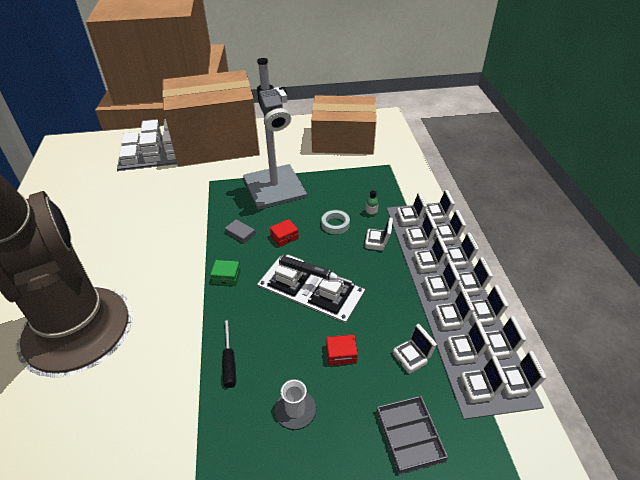

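View pics/top0.png

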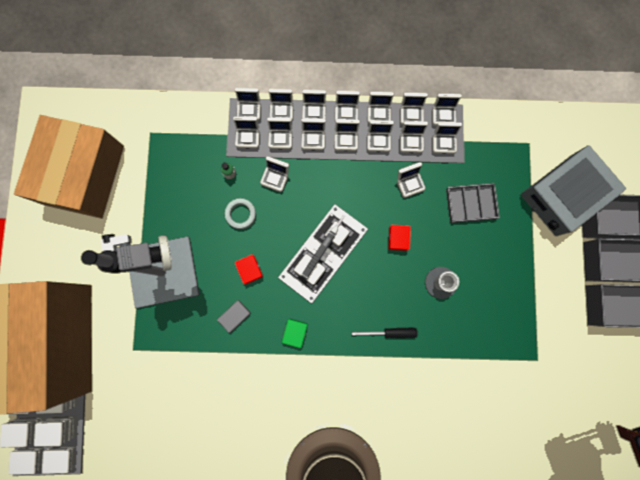

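```bash
python3 - <<'E'
import cv2,numpy as np
s=cv2.imread("pics/side0.png");t=cv2.imread("pics/top0.png")
def c(im,x0,y0,x1,y1,f,n):
    cv2.imwrite(f"pics/{n}.png",cv2.resize(im[y0:y1,x0:x1],None,fx=f,fy=f,interpolation=cv2.INTER_CUBIC))
c(s,250,240,375,330,6,"s_fix"); c(t,270,195,380,305,5,"t_fix")
c(s,235,50,315,215,3.6,"s_cam"); c(t,75,220,210,320,5,"t_cam")
a=cv2.resize(s[370:435,265:325],None,fx=6,fy=6,interpolation=2);b=cv2.resize(t[255:310,415:475],None,fx=6,fy=6,interpolation=2)
o=np.zeros((390,720,3),np.uint8);o[:,:360]=a;o[:330,360:]=b;cv2.imwrite("pics/cup.png",o)
E
```

```text
(no output)
```

View pics/s_fix.png

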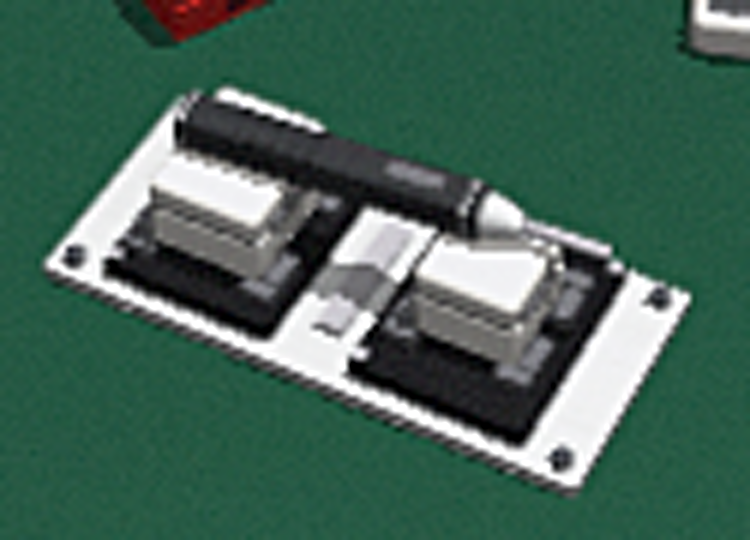

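View pics/t_fix.png

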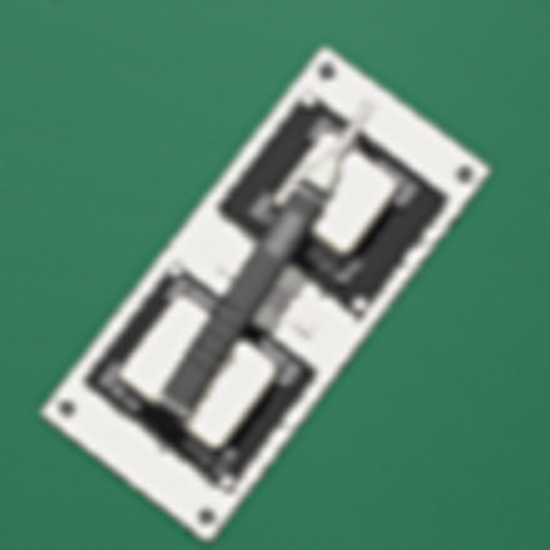

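View pics/s_cam.png

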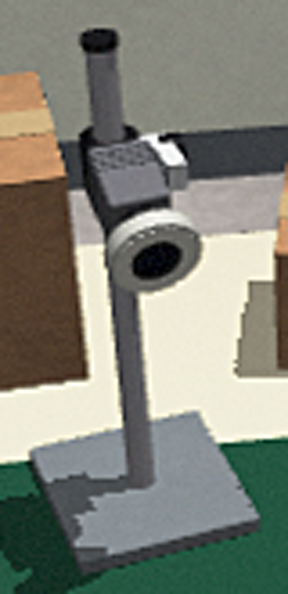

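View pics/t_cam.png

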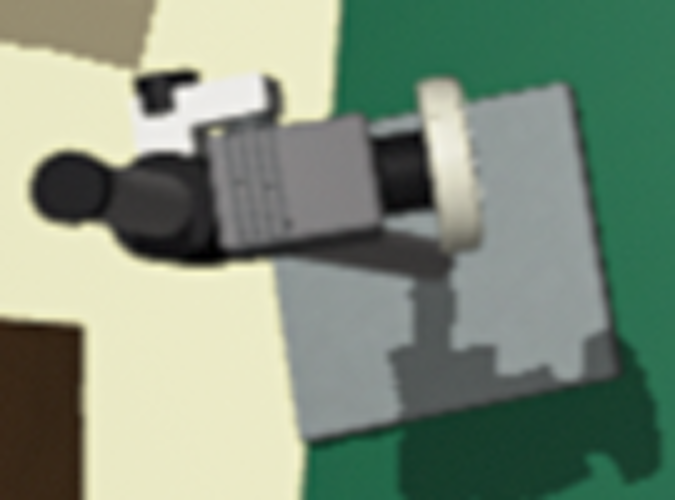

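View pics/cup.png

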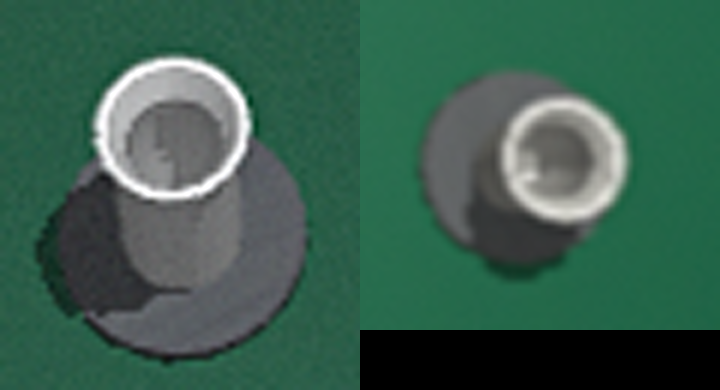

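```bash
cat > h.py <<'E'
import numpy as np,cv2
from scipy.optimize import least_squares
from plant import camera_params
P={n:camera_params(n) for n in("side","top")}
def proj(n,X):
    X=np.atleast_2d(X);p=P[n];E=np.linalg.inv(p["extrinsics"]);c=X@E[:3,:3].T+E[:3,3]
    return np.c_[p["fx"]*c[:,0]/c[:,2]+p["cx"],p["fy"]*c[:,1]/c[:,2]+p["cy"]]
def ray(n,uv):
    p=P[n];d=np.array([(uv[0]-p["cx"])/p["fx"],(uv[1]-p["cy"])/p["fy"],1]);E=p["extrinsics"]
    return E[:3,3],E[:3,:3]@d
def onz(n,uv,z):
    o,d=ray(n,uv);return o+d*(z-o[2])/d[2]
def cs(u,v): return np.array([250+(u+.5)/6-.5,240+(v+.5)/6-.5])
def ct(u,v): return np.array([270+(u+.5)/5-.5,195+(v+.5)/5-.5])
def Rz(a): return np.array([[np.cos(a),-np.sin(a),0],[np.sin(a),np.cos(a),0],[0,0,1.]])
def box(o,R,x,y,z0,z1):
    v=np.array([[a*x/2,b*y/2,z] for z in(z0,z1) for a,b in((-1,-1),(1,-1),(1,1),(-1,1))])
    return v@R.T+o
ED=[(0,1),(1,2),(2,3),(3,0),(4,5),(5,6),(6,7),(7,4),(0,4),(1,5),(2,6),(3,7)]
def wire(img,n,V,off,f,col):
    q=(proj(n,V)-off+.5)*f-.5
    for a,b in ED: cv2.line(img,tuple(int(round(t*8)) for t in q[a]),tuple(int(round(t*8)) for t in q[b]),col,1,cv2.LINE_AA,3)
E
python3 - <<'E'
from h import *
# plate corners order: in plate frame X along far: (near-left),(near-right),(far-right),(far-left)
obs=[("top",ct(42,411),(-1,1)),("top",ct(210,540),(-1,-1)),("top",ct(490,171),(1,-1)),("top",ct(324,45),(1,1)),
("side",cs(48,262),(-1,-1)),("side",cs(572,485),(1,-1)),("side",cs(690,293),(1,1))]
def pl(p): return lambda s: np.array([p[0],p[1],p[3]])+Rz(p[2])@np.array([s[0]*.1175,s[1]*.0525,0])
def res(p,b=None):
    r=[]
    for n,uv,s in obs: r+=list(proj(n,pl(p)(s))[0]-uv)
    return r
s=least_squares(res,[.5,0,-.9,.006]);print(s.x,np.degrees(s.x[2]),np.round(s.fun,2))
for n,uv,sg in obs:
    print(n,sg,onz(n,uv,.006))
p=s.x
img=cv2.imread("pics/side0.png")[240:330,250:375];img=cv2.resize(img,None,fx=6,fy=6,interpolation=2)
im2=cv2.imread("pics/top0.png")[195:305,270:380];im2=cv2.resize(im2,None,fx=5,fy=5,interpolation=2)
o=np.array([p[0],p[1],0]);R=Rz(p[2])
for im,n,off,f in((img,"side",(250,240),6),(im2,"top",(270,195),5)):
    wire(im,n,box(o,R,.235,.105,0,p[3]),np.array(off),f,(0,0,255))
    for sx,(w,d),col in((-1,(.06,.05),(255,0,0)),(1,(.044,.044),(0,200,255))):
        c=o+R@np.array([sx*.056,0,0])
        wire(im,n,box(c,R,.076,.092,.018,.018),np.array(off),f,(0,255,0))
        wire(im,n,box(c,R,d,w,.018,.054),np.array(off),f,col)
cv2.imwrite("pics/w_s.png",img);cv2.imwrite("pics/w_t.png",im2)
E
```

```text
[ 0.533269    0.03720801 -0.62665853  0.00730912] -35.90488916674974 [ 0.01 -0.18 -0.34 -0.27 -0.08 -0.58  0.21  0.   -0.99  0.07  0.13  0.27
 -0.08 -0.04]
top (-1, 1) [0.46849867 0.14874339 0.006     ]
top (-1, -1) [0.40666027 0.06274395 0.006     ]
top (1, -1) [ 0.59638189 -0.07458847  0.006     ]
top (1, 1) [0.65950254 0.01131964 0.006     ]
side (-1, -1) [0.40957936 0.06461127 0.006     ]
side (1, -1) [ 0.59768765 -0.072518    0.006     ]
side (1, 1) [0.6596851  0.01174193 0.006     ]
```

View pics/w_s.png

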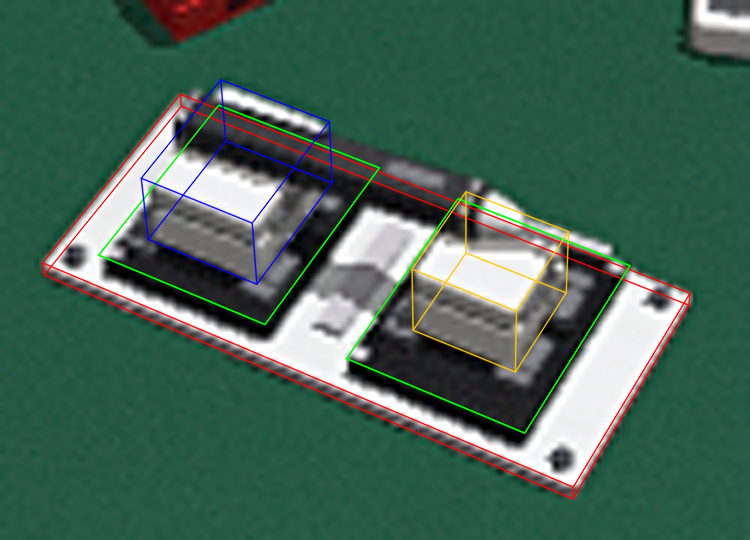

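View pics/w_t.png

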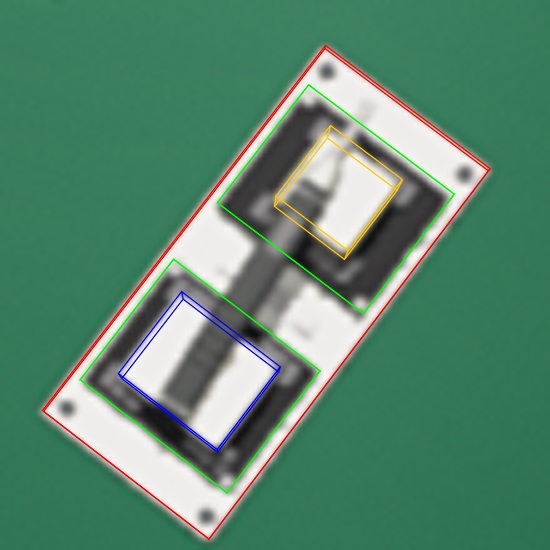

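```bash
python3 - <<'E'
from h import *
for nm,o in (("tip",onz("top",ct(366,106),.063)),("tip_s",onz("side",cs(614,254),.063)),("tail",onz("top",ct(181,400),.072)),("tail_s top",onz("side",cs(193,100),.072)),("tail_s bot",onz("side",cs(180,143),.054)),("nose/bodyend top",onz("top",ct(314,197),.072)),("bodyend s top",onz("side",cs(474,185),.072)),("bodyend s bot",onz("side",cs(465,233),.054))): print(nm,np.round(o,4))
# cup: rim ellipse, z=.073
def cu(u,v):return np.array([265+(u+.5)/6-.5,370+(v+.5)/6-.5])
def cv_(u,v):return np.array([415+(u-360+.5)/6-.5,255+(v+.5)/6-.5])
for nm,o in (("rim s",onz("side",cu(173,127),.073)),("foot s",onz("side",cu(182,238),.004)),("rim t",onz("top",cv_(565,159),.073)),("foot t",onz("top",cv_(512,165),.004))): print(nm,np.round(o,4))
# camera: foot corners top
def cc(u,v):return np.array([75+(u+.5)/5-.5,220+(v+.5)/5-.5])
for q in((571,85),(618,375),(305,440)): print("foot",np.round(onz("top",cc(*q),.01),4))
def sc(u,v):return np.array([235+(u+.5)/3.6-.5,50+(v+.5)/3.6-.5])
for q in((32,452),(197,412),(259,520),(82,568)): print("footS",np.round(onz("side",sc(*q),.01),4))
E
```

```text
tip [ 0.6176 -0.0077  0.063 ]
tip_s [ 0.6228 -0.0121  0.063 ]
tail [0.4721 0.0778 0.072 ]
tail_s top [0.4733 0.0818 0.072 ]
tail_s bot [0.4666 0.0766 0.054 ]
nose/bodyend top [0.5709 0.0169 0.072 ]
bodyend s top [0.5751 0.0218 0.072 ]
bodyend s bot [0.5705 0.0141 0.054 ]
rim s [ 0.4671 -0.2619  0.073 ]
foot s [ 0.4666 -0.2628  0.004 ]
rim t [ 0.4656 -0.2606  0.073 ]
foot t [ 0.4661 -0.2581  0.004 ]
foot [0.5636 0.3774 0.01  ]
foot [0.419  0.3447 0.01  ]
foot [0.3831 0.4972 0.01  ]
footS [0.3866 0.4973 0.01  ]
footS [0.5293 0.5334 0.01  ]
footS [0.5649 0.3786 0.01  ]
footS [0.4217 0.3404 0.01  ]
```

```bash
python3 - <<'E'
import cv2,numpy as np
s=cv2.imread("pics/side0.png");t=cv2.imread("pics/top0.png")
def c(im,x0,y0,x1,y1,f):
    return cv2.resize(im[y0:y1,x0:x1],None,fx=f,fy=f,interpolation=cv2.INTER_CUBIC)
cv2.imwrite("pics/ringS.png",c(s,250,80,300,140,10));cv2.imwrite("pics/ringT.png",c(t,110,230,180,280,10))
E
```

```text
(no output)
```

View pics/ringS.png

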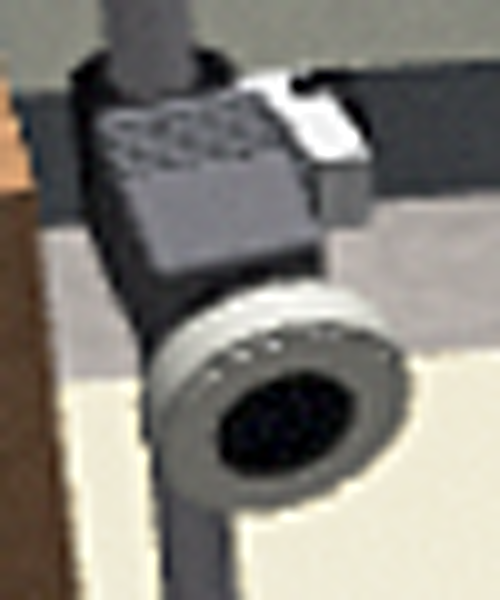

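View pics/ringT.png

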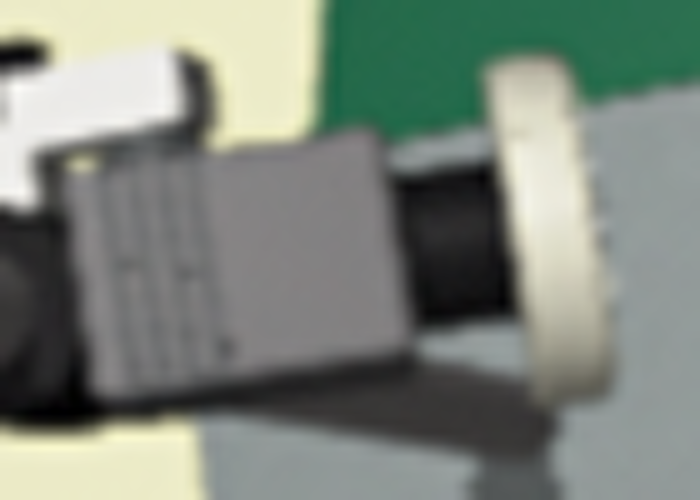

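```bash
cat >> h.py <<'E'
def tri(a,b):
    A=[];B=[]
    for n,uv in(("side",a),("top",b)):
        o,d=ray(n,uv);d=d/np.linalg.norm(d);M=np.eye(3)-np.outer(d,d);A.append(M);B.append(M@o)
    X=np.linalg.lstsq(np.vstack(A),np.hstack(B),rcond=None)[0]
    return X,proj("side",X)[0]-a,proj("top",X)[0]-b
def Rcam(psi,th): # x back-up, z up
    h=np.array([np.cos(psi),np.sin(psi),0]);z=np.array([0,0,1.])
    x=h*np.cos(th)+z*np.sin(th);zz=-h*np.sin(th)+z*np.cos(th)
    return np.c_[x,np.cross(zz,x),zz]
E
python3 - <<'E'
from h import *
def sc(u,v):return np.array([235+(u+.5)/3.6-.5,50+(v+.5)/3.6-.5])
def cc(u,v):return np.array([75+(u+.5)/5-.5,220+(v+.5)/5-.5])
def rs(u,v):return np.array([250+(u+.5)/10-.5,80+(v+.5)/10-.5])
def rt(u,v):return np.array([110+(u+.5)/10-.5,230+(v+.5)/10-.5])
print("post top",tri(sc(99,40),cc(73,187)))
print("post base",onz("side",sc(141,482),.015))
# foot fit
obs=[("top",cc(571,85),(1,1)),("top",cc(618,375),(-1,1)),("top",cc(305,440),(-1,-1)),
("side",sc(32,450),(-1,-1)),("side",sc(197,412),(1,-1)),("side",sc(259,518),(1,1)),("side",sc(82,565),(-1,1))]
# frame: local X = looking dir (160), Y = left..; corner (sx across=+x world, sy = forward)
def corner(p,s):
    l=np.array([np.sin(p[2]),-np.cos(p[2]),0]);a=np.array([np.cos(p[2]),np.sin(p[2]),0])
    return np.array([p[0],p[1],p[3]])+l*s[1]*.08+a*s[0]*.075
s=least_squares(lambda p:np.hstack([proj(n,corner(p,c))[0]-uv for n,uv,c in obs]),[.47,.43,.2,.01])
print("foot",s.x,np.degrees(s.x[2]),np.round(s.fun,2))
yaw=s.x[2];psi=yaw+np.pi/2
pts=[(160,445),(262,515),(411,375),(300,318),(205,362),(385,325),(385,455),(195,495),(330,505)]
pts=np.array([rs(*q) for q in pts])
a=np.linspace(0,2*np.pi,721)
def circ(C,psi,th,r):
    R=Rcam(psi,th);return C+r*(np.outer(np.cos(a),R[:,1])+np.outer(np.sin(a),R[:,2]))
def res(p):
    q=proj("side",circ(p[:3],psi,p[3],.034))
    d=np.array([np.min(np.hypot(*(q-u).T))*np.sign(np.hypot(*(u-q.mean(0)))-np.hypot(*(q[np.argmin(np.hypot(*(q-u).T))]-q.mean(0)))) for u in pts])
    return d
X,e1,e2=tri(rs(285,417),rt(595,228))
print("ring c guess",X,e1,e2)
for th0 in(.3,.45,.6):
    f=least_squares(res,list(X)+[th0],diff_step=1e-4);print(f.x,f.cost,proj("top",f.x[:3])[0],rt(595,228))
E
```

```text
post top (array([0.47426463, 0.4379854 , 0.38826905]), array([-0.12820185,  0.02338114]), array([ 0.00234576, -0.18676504]))
post base [0.47458545 0.43589772 0.015     ]
foot [0.4746334  0.43828388 0.22878522 0.01055685] 13.108427615914234 [-0.   -0.9   0.52 -0.29 -0.87 -0.16 -1.09  0.14  0.08 -0.11  0.35  0.64
 -0.77  0.08]
ring c guess [0.49720132 0.33913922 0.27744044] [-0.37999329  0.07326255] [ 0.00381751 -0.48744712]
[0.50148182 0.39785601 0.242942   0.24067629] 0.5418392712393454 [145.33888299 250.79898404] [169.05 252.35]
[0.50154166 0.39938331 0.24203328 0.23817365] 0.5406097614180827 [144.74558025 250.79843252] [169.05 252.35]
[0.50151813 0.39882601 0.24235609 0.24017582] 0.5410747367279043 [144.96345704 250.79994892] [169.05 252.35]
```

```bash
python3 - <<'E'
from h import *
def rs(u,v):return np.array([250+(u+.5)/10-.5,80+(v+.5)/10-.5])
def rt(u,v):return np.array([110+(u+.5)/10-.5,230+(v+.5)/10-.5])
S=np.array([rs(*q) for q in [(160,445),(262,515),(411,375),(300,318),(205,362),(385,325),(385,455),(195,495),(330,505)]])
Tf=np.array([rt(*q) for q in [(575,75),(592,160),(603,240),(610,320),(612,385)]])
Tb=np.array([rt(*q) for q in [(487,75),(505,160),(520,240),(530,320),(538,395)]])
Sb=np.array([rs(*q) for q in [(200,320),(260,287),(320,282),(152,390)]])
a=np.linspace(0,2*np.pi,721)
def circ(C,psi,th,r,back=0):
    R=Rcam(psi,th);return C+back*R[:,0]+r*(np.outer(np.cos(a),R[:,1])+np.outer(np.sin(a),R[:,2]))
def near(q,P):
    c=cv2.convexHull(q.astype(np.float32))
    return np.array([cv2.pointPolygonTest(c,(float(u[0]),float(u[1])),True) for u in P])
def unpack(p):
    psi=p[4]+np.pi/2;return p[:3],psi,p[3],p[5]
post=np.array([.4743,.4378])
def res(p):
    C,psi,th,t=unpack(p)
    n=np.array([np.cos(p[4]),np.sin(p[4])])
    hf=np.array([np.sin(p[4]),-np.cos(p[4])])
    return np.hstack([near(proj("side",circ(C,psi,th,.034)),S),near(proj("top",circ(C,psi,th,.034)),Tf),near(proj("top",circ(C,psi,th,.034,t)),Tb),near(proj("side",circ(C,psi,th,.034,t)),Sb),
      [(p[4]-.2288)/.02,(C[:2]-post)@n/.002*.5]])
for th0 in(.3,.4,.5):
    f=least_squares(res,[.497,.339,.277,th0,.2288,.012],diff_step=1e-4,x_scale=[.01,.01,.01,.1,.1,.01]);p=f.x
    C=p[:3];hf=np.array([np.sin(p[4]),-np.cos(p[4])]);d=(C[:2]-post)@hf-.03
    J=np.linalg.inv(f.jac.T@f.jac);print(np.round(p,4),f.cost,"geo pitch",np.arctan2(.3-C[2],d),"L",np.hypot(d,.3-C[2]),"sd",np.sqrt(np.diag(J))*.4)
print(np.round(f.fun,2))
E
```

```text
[0.4996 0.3413 0.2757 0.3299 0.2312 0.0128] 2.7046658806726382 geo pitch 0.3354222367384464 L 0.07383925857703286 sd [0.00043613 0.00043198 0.00049317 0.00967262 0.00599828 0.00050333]
[0.4996 0.3413 0.2757 0.3299 0.2313 0.0128] 2.7046443317579065 geo pitch 0.33544339933611206 L 0.07383853632129506 sd [0.00043615 0.00043336 0.000493   0.00977663 0.00598462 0.00050439]
[0.4996 0.3413 0.2757 0.3299 0.2313 0.0128] 2.704659980335065 geo pitch 0.3354413498849467 L 0.0738382376442465 sd [0.00043631 0.00043257 0.00049309 0.00973419 0.00599691 0.00050404]
[ 0.28 -0.08  1.07 -0.32 -0.19 -0.4   0.34  0.77 -0.81 -0.29 -0.36 -0.19
  0.18 -0.22 -0.55  0.17  0.45  0.09 -0.7   0.26 -0.06  0.26  0.79  0.13
  0.62]
```

```bash
python3 - <<'E'
from h import *
C=np.array([.4993,.3412,.2758]);R=Rcam(.2305+np.pi/2,.332)
for b in(-.01,0,.005,.01): print(b,(proj("side",C+b*R[:,0])[0]-[249.5,79.5])*10)
print(np.round(R,3)); F=C-.11*R[:,0];print("focus",F, "case center",F-.025*R[:,0])
E
python3 - <<'E'
import cv2,numpy as np
s=cv2.imread("pics/side0.png")[105:135,260:300];g=s.max(2)
m=(g<60).astype(np.uint8)
n,l,st,c=cv2.connectedComponentsWithStats(m)
for i in range(1,n):
  if st[i,4]>30: print(st[i]+[260,105,0,0,0],c[i]+[260,105]); 
  if 60<st[i,4]<400: print(cv2.fitEllipse(max(cv2.findContours((l==i).astype(np.uint8),0,1)[0],key=len)))
E
```

```text
-0.01 [302.736603   449.67817993]
0 [290.11690522 419.09907417]
0.005 [283.84057679 403.89074556]
0.01 [277.58643732 388.73618359]
[[-0.216 -0.974  0.074]
 [ 0.92  -0.228 -0.317]
 [ 0.326  0.     0.945]]
focus [0.52305873 0.23995722 0.23994721] case center [0.52845844 0.2169475  0.23179885]
[260 105  22  12  89] [268.24719101 108.3258427 ]
((9.683171272277832, 3.607419013977051), (12.654820442199707, 19.106884002685547), 84.65418243408203)
[272 117  13  11 110] [277.90909091 122.03636364]
((17.91839599609375, 17.01680564880371), (8.947352409362793, 13.46016788482666), 65.31671142578125)
```

```bash
python3 -m handwheel '[[-0.128,0,0.131,0,0,0],[-0.128,0,0.131,0,0,0],[-0.128,0,0.131,0,0,0],[-0.128,0,0.131,0,0,0],[-0.128,0,0.131,0,0,0],[-0.128,0,0.131,0,0,0],[-0.128,0,0.131,0,0,0],[-0.128,0,0.131,0,0,0],[-0.128,0,0.131,0,0,0],[-0.128,0,0.131,0,0,0]]' 1; python3 -c "
from plant import *;o=get_obs();print(o['time_s'],o['joint_positions'].round(2),o['ee_pos'],o['orientation'].round(3))"
```

```text
time_s: 1.35
ee_pos: [0.4481, -0.1086, 0.2226]
orientation: [[0.304, 0.0, 0.953], [-0.953, -0.0, 0.304], [0.0, -1.0, -0.0]]
wrist_force: [0.7, 0.0, 0.8]
finger_gap: 0.0877
1.35 [ 27.72   8.96 -22.31 112.06   3.94  59.7  -68.66] [ 0.44805045 -0.10862884  0.22262737] [[ 0.304  0.     0.953]
 [-0.953 -0.     0.304]
 [ 0.    -1.    -0.   ]]
```

```bash
cat > plan.py <<'E'
import numpy as np
from scipy.spatial.transform import Rotation as Ro
from plant import get_obs
def now(): o=get_obs(); return o['ee_pos'].copy(),o['orientation'].copy()
def rows(p,R,p1,R1,n,dec=3):
    """n rows straight from (p,R) to (p1,R1); returns rows and end pose after rounding"""
    out=[];rv=Ro.from_matrix(R.T@R1).as_rotvec();R0=R.copy();p0=p.copy()
    for k in range(1,n+1):
        pt=p0+(p1-p0)*k/n;Rt=R0@Ro.from_rotvec(rv*k/n).as_matrix()
        s=R.T@(pt-p)/.3;w=Ro.from_matrix(R.T@Rt).as_rotvec()/(np.pi/2)
        r=np.round(np.r_[s,w],dec)+0.
        out.append(r);p=p+R@r[:3]*.3;R=R@Ro.from_rotvec(r[3:]*np.pi/2).as_matrix()
    return out,p,R
def show(rs):
    print("max shift mm",max(np.linalg.norm(r[:3])*300 for r in rs),"turn deg",max(np.linalg.norm(r[3:])*90 for r in rs))
    print("["+",".join("["+",".join("%g"%x for x in r)+"]" for r in rs)+"]")
def down(yaw):
    a=np.radians(yaw);return np.c_[[np.cos(a),np.sin(a),0],[0,0,-1.],[-np.sin(a),np.cos(a),0]]
E
python3 - <<'E'
from plan import *
from h import onz
print("red",onz("top",(400,237),.036))
p,R=now();a,p,R=rows(p,R,np.array([.531,.043,.16]),down(-120.5),7);b,p,R=rows(p,R,np.array([.531,.043,.12]),down(-120.5),2);show(a+b)
E
```

```text
red [ 0.57317522 -0.1517551   0.036     ]
max shift mm 26.40852135201818 turn deg 6.93
[[-0.057,0.03,0.06,0,0.076,0],[-0.063,0.03,0.052,0,0.077,0],[-0.07,0.029,0.044,0,0.076,0],[-0.074,0.03,0.036,0,0.077,0],[-0.078,0.03,0.027,0,0.076,0],[-0.08,0.03,0.017,0,0.077,0],[-0.082,0.03,0.007,0,0.076,0],[0,0.066,0,0,0,0],[0,0.067,0,0,0,0]]
```

```bash
python3 -m handwheel '[[-0.057,0.03,0.06,0,0.076,0],[-0.063,0.03,0.052,0,0.077,0],[-0.07,0.029,0.044,0,0.076,0],[-0.074,0.03,0.036,0,0.077,0],[-0.078,0.03,0.027,0,0.076,0],[-0.08,0.03,0.017,0,0.077,0],[-0.082,0.03,0.007,0,0.076,0],[0,0.066,0,0,0,0],[0,0.067,0,0,0,0],[0,0,0,0,0,0]]' 1; python3 - <<'E'
from plant import *;import cv2
o=get_obs();print(o['time_s'],o['joint_positions'].round(2).tolist(),o['ee_pos'],o['orientation'].round(4).tolist())
s=camera("side")
cv2.imwrite("pics/s1.png",cv2.resize(s[200:340,230:400,::-1],None,fx=4.5,fy=4,interpolation=2))
E
```

```text
time_s: 2.6
ee_pos: [0.5292, 0.0414, 0.1185]
orientation: [[-0.507, -0.004, 0.862], [-0.862, -0.0, -0.507], [0.002, -1.0, -0.003]]
wrist_force: [-0.5, 0.3, -0.2]
finger_gap: 0.0878
2.6 [5.2, 22.65, -18.72, 109.75, 9.35, 49.26, -138.77] [0.52923554 0.04135905 0.1185495 ] [[-0.5067, -0.0035, 0.8621], [-0.8621, -0.0003, -0.5067], [0.002, -1.0, -0.0029]]
```

View pics/s1.png

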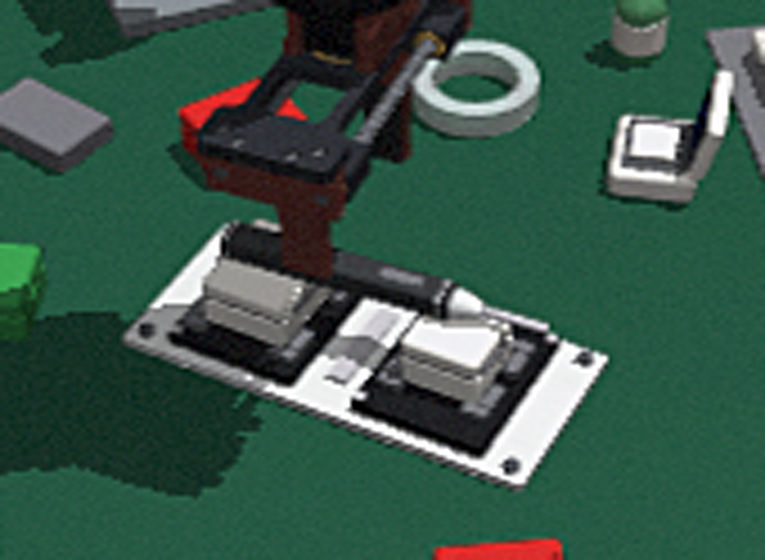

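```bash
python3 -m handwheel '[[0,0.05,0,0,0,0],[0,0.05,0,0,0,0],[0,0.05,0,0,0,0],[0,0.05,0,0,0,0],[0,0.03,0,0,0,0],[0,0.02,0,0,0,0],[0,0,0,0,0,0],[0,0,0,0,0,0],[0,0,0,0,0,0],[0,0,0,0,0,0]]' 1; python3 - <<'E'
from plant import *;import cv2,numpy as np
o=get_obs();print(o['time_s'],o['joint_positions'].round(2).tolist(),o['ee_pos'],o['orientation'].round(4).tolist())
s=camera("side");t=camera("top")
a=cv2.resize(s[220:340,245:385,::-1],(560,480),interpolation=2)
b=cv2.resize(t[205:295,280:370,::-1],(240,240),interpolation=2)
im=np.zeros((480,800,3),np.uint8);im[:,:560]=a;im[:240,560:]=b;cv2.imwrite("pics/s2.png",im)
E
```

```text
time_s: 3.9
ee_pos: [0.5307, 0.0415, 0.0454]
orientation: [[-0.507, 0.001, 0.862], [-0.862, -0.0, -0.507], [-0.0, -1.0, 0.001]]
wrist_force: [-0.9, -0.6, 0.4]
finger_gap: 0.0874
3.9 [3.58, 28.66, -17.0, 112.79, 12.54, 40.26, -141.53] [0.53074332 0.0414602  0.04535788] [[-0.5069, 0.0006, 0.862], [-0.862, -0.0, -0.5069], [-0.0003, -1.0, 0.0005]]
```

View pics/s2.png

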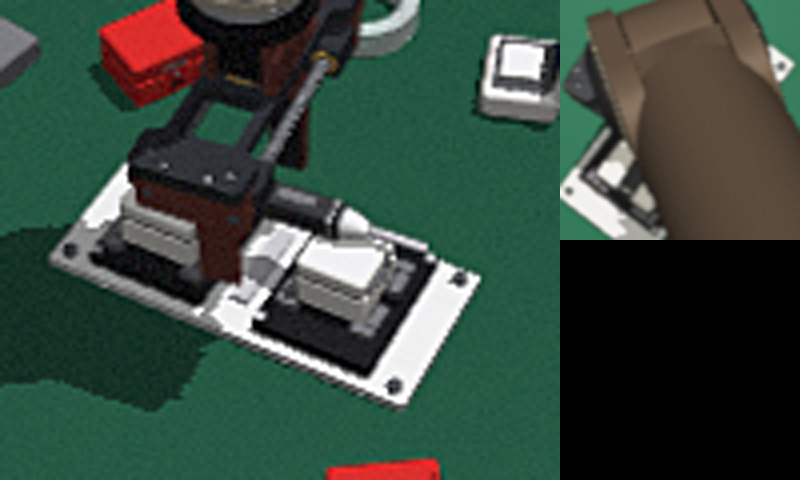

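```bash
python3 -m handwheel '[[0,0,0,0,0,0],[0,0,0,0,0,0],[0,0,0,0,0,0],[0,0,0,0,0,0],[0,0,0,0,0,0],[0,0,0,0,0,0],[0,0,0,0,0,0],[0,0,0,0,0,0],[0,0,0,0,0,0],[0,0,0,0,0,0]]' -1; python3 - <<'E'
from plan import *
from plant import *
o=get_obs();print(o['joint_positions'].round(2).tolist())
# target pre-tilt
p=np.array([.531,.043,.0443]);R=down(-120.5)
a,p,R=rows(p,R,p+[0,0,.09],R,3)
b,p,R=rows(p,R,np.array([.50,-.0,.27]),down(-120.5+63),7);show(a+b);print(p)
E
```

```text
time_s: 5.25
ee_pos: [0.5306, 0.0416, 0.0451]
orientation: [[-0.507, 0.0, 0.862], [-0.862, 0.0, -0.507], [-0.0, -1.0, 0.0]]
wrist_force: [0.5, 0.8, 0.0]
finger_gap: 0.0178
[3.57, 28.68, -17.0, 112.8, 12.54, 40.25, -141.53]
max shift mm 30.0 turn deg 9.0
[[0,-0.1,0,0,0,0],[0,-0.1,0,0,0,0],[0,-0.1,0,0,0,0],[0.025,-0.065,-0.002,0,-0.1,0],[0.025,-0.064,-0.007,0,-0.1,0],[0.023,-0.065,-0.009,0,-0.1,0],[0.021,-0.064,-0.014,0,-0.1,0],[0.019,-0.065,-0.017,0,-0.1,0],[0.016,-0.065,-0.019,0,-0.1,0],[0.013,-0.064,-0.022,0,-0.1,0]]
[4.99923352e-01 4.79976473e-06 2.69900000e-01]
```

```bash
python3 -m handwheel '[[0,-0.1,0,0,0,0],[0,-0.1,0,0,0,0],[0,-0.1,0,0,0,0],[0.025,-0.065,-0.002,0,-0.1,0],[0.025,-0.064,-0.007,0,-0.1,0],[0.023,-0.065,-0.009,0,-0.1,0],[0.021,-0.064,-0.014,0,-0.1,0],[0.019,-0.065,-0.017,0,-0.1,0],[0.016,-0.065,-0.019,0,-0.1,0],[0.013,-0.064,-0.022,0,-0.1,0]]' -; python3 - <<'E'
from plan import *
from plant import *
o=get_obs();print(o['joint_positions'].round(2).tolist(),o['finger_gap'])
def place(phi,c):
    a=np.radians(phi);f=np.array([np.cos(a),np.sin(a),0]);z=np.array([0,0,-1.]);R=np.c_[np.cross(f,z),f,z]
    return c+f*.0187,R
# yaw and tilt together: remaining yaw to -15 then tilt
p,R=now();print(p,R.round(3).tolist())
a,p,R=rows(p,R,np.array([.49,-.03,.28]),down(-15),5);show(a)
pt,Rt=place(-105,np.array([.48,-.1,.28]))
b,p,R=rows(p,R,pt,Rt,10);show(b)
E
```

```text
time_s: 6.5
ee_pos: [0.499, -0.0019, 0.2711]
orientation: [[0.542, -0.001, 0.84], [-0.84, -0.0, 0.542], [-0.0, -1.0, -0.001]]
wrist_force: [-0.2, -0.4, -1.3]
finger_gap: 0.0181
[21.5, 11.37, -30.99, 103.1, 6.33, 67.27, -68.61] 0.01805288469094056
[ 0.49900051 -0.0018773   0.27106851] [[0.542, -0.001, 0.84], [-0.84, -0.0, 0.542], [-0.0, -1.0, -0.001]]
max shift mm 6.335613624582863 turn deg 8.46
[[0.012,-0.006,-0.015,0,-0.094,0],[0.011,-0.006,-0.017,0,-0.093,0],[0.007,-0.006,-0.018,0,-0.094,0],[0.005,-0.006,-0.019,0,-0.094,0],[0.002,-0.006,-0.02,0,-0.093,0]]
max shift mm 9.168424073961676 turn deg 9.0
[[0.003,0,-0.03,-0.1,0,0],[0.003,0.005,-0.029,-0.1,0,0],[0.002,0.009,-0.028,-0.1,0,0],[0.003,0.013,-0.027,-0.1,0,0],[0.003,0.018,-0.023,-0.1,0,0],[0.003,0.021,-0.021,-0.1,0,0],[0.003,0.024,-0.018,-0.1,0,0],[0.003,0.026,-0.013,-0.1,0,0],[0.002,0.028,-0.009,-0.1,0,0],[0.003,0.03,-0.005,-0.1,0,0]]
```

```bash
python3 -m handwheel '[[0.012,-0.006,-0.015,0,-0.094,0],[0.011,-0.006,-0.017,0,-0.093,0],[0.007,-0.006,-0.018,0,-0.094,0],[0.005,-0.006,-0.019,0,-0.094,0],[0.002,-0.006,-0.02,0,-0.093,0],[0.003,0,-0.03,-0.1,0,0],[0.003,0.005,-0.029,-0.1,0,0],[0.002,0.009,-0.028,-0.1,0,0],[0.003,0.013,-0.027,-0.1,0,0],[0.003,0.018,-0.023,-0.1,0,0]]' -; python3 - <<'E'
from plan import *
from plant import *
o=get_obs();print(o['joint_positions'].round(2).tolist(),o['finger_gap'])
E
```

```text
time_s: 7.75
ee_pos: [0.483, -0.0735, 0.2798]
orientation: [[0.965, -0.186, 0.187], [-0.264, -0.685, 0.679], [0.002, -0.704, -0.71]]
wrist_force: [0.2, -0.7, -1.9]
finger_gap: 0.0178
[2.06, 25.03, -32.23, 100.01, 42.09, 96.57, -56.93] 0.017778140092150604
```

```bash
cat >> plan.py <<'E'
def place(phi,c):
    a=np.radians(phi);f=np.array([np.cos(a),np.sin(a),0]);z=np.array([0,0,-1.]);R=np.c_[np.cross(f,z),f,z]
    return np.array(c)+f*.0187,R
E
python3 - <<'E'
from plan import *
p,R=now()
pt,Rt=place(-75,[.475,-.12,.28])
b,p,R=rows(p,R,pt,Rt,8);show(b)
E
```

```text
max shift mm 8.259539938761723 turn deg 6.740993991986642
[[0.006,0.019,-0.019,-0.061,-0.017,-0.04],[0.004,0.02,-0.016,-0.06,-0.016,-0.04],[0.002,0.023,-0.015,-0.061,-0.017,-0.04],[0.001,0.023,-0.013,-0.06,-0.016,-0.039],[-0.001,0.025,-0.01,-0.061,-0.017,-0.04],[-0.004,0.026,-0.008,-0.061,-0.016,-0.04],[-0.004,0.026,-0.006,-0.06,-0.017,-0.04],[-0.007,0.026,-0.002,-0.061,-0.016,-0.04]]
```

```bash
python3 -m handwheel '[[0.006,0.019,-0.019,-0.061,-0.017,-0.04],[0.004,0.02,-0.016,-0.06,-0.016,-0.04],[0.002,0.023,-0.015,-0.061,-0.017,-0.04],[0.001,0.023,-0.013,-0.06,-0.016,-0.039],[-0.001,0.025,-0.01,-0.061,-0.017,-0.04],[-0.004,0.026,-0.008,-0.061,-0.016,-0.04],[-0.004,0.026,-0.006,-0.06,-0.017,-0.04],[-0.007,0.026,-0.002,-0.061,-0.016,-0.04],[0,0,0,0,0,0],[0,0,0,0,0,0]]' -; python3 - <<'E'
from plan import *
from plant import *
import cv2
o=get_obs();print(o['joint_positions'].round(2).tolist(),o['finger_gap'],(o['ee_pos']-o['orientation'][:,1]*.0187).round(4))
cv2.imwrite("pics/s3.png",camera("side")[:,:,::-1])
E
```

```text
time_s: 9.0
ee_pos: [0.4799, -0.1376, 0.2792]
orientation: [[0.966, 0.258, 0.001], [0.258, -0.966, 0.007], [0.003, -0.007, -1.0]]
wrist_force: [-0.5, -0.0, -0.3]
finger_gap: 0.0174
[-20.15, 37.03, -17.8, 127.17, 73.7, 104.96, -77.08] 0.017373358000798065 [ 0.4751 -0.1196  0.2793]
```

View pics/s3.png

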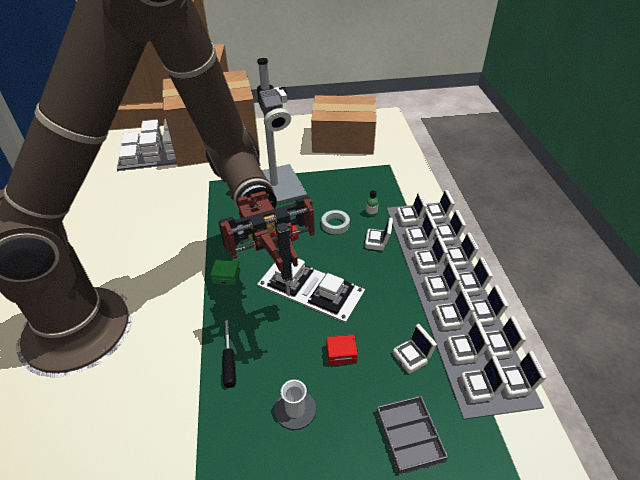

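```bash
cat > kin.py <<'E'
import numpy as np
from scipy.spatial.transform import Rotation as Ro
from scipy.optimize import least_squares
J=np.array([[68.4005,23.5963,-.7285,91.496,.3221,64.9925,-4.7091],[27.72,8.96,-22.31,112.06,3.94,59.7,-68.66],[5.2,22.65,-18.72,109.75,9.35,49.26,-138.77],[3.57,28.68,-17.0,112.8,12.54,40.25,-141.53],[21.5,11.37,-30.99,103.1,6.33,67.27,-68.61],[2.06,25.03,-32.23,100.01,42.09,96.57,-56.93],[-20.15,37.03,-17.8,127.17,73.7,104.96,-77.08]])
T=np.array([[.18976,-.59503,.22191],[.44805,-.10863,.22263],[.52924,.04136,.11855],[.5306,.0416,.0451],[.4990,-.0018773,.27107],[.483,-.0735,.2798],[.4799,-.1376,.2792]])
O=[[[.30394,-.00055,.95269],[-.95269,.0013,.30394],[-.00144,-1,-.00012]],[[.304,0,.953],[-.953,0,.304],[0,-1,0]],[[-0.5067, -0.0035, 0.8621], [-0.8621, -0.0003, -0.5067], [0.002, -1.0, -0.0029]],[[-.507,0,.862],[-.862,0,-.507],[0,-1,0]],[[0.542, -0.001, 0.84], [-0.84, -0.0, 0.542], [-0.0, -1.0, -0.001]],[[0.965, -0.186, 0.187], [-0.264, -0.685, 0.679], [0.002, -0.704, -0.71]],[[0.966, 0.258, 0.001], [0.258, -0.966, 0.007], [0.003, -0.007, -1.0]]]
O=np.array(O)
def e(ax,d): return Ro.from_euler(ax,d,degrees=True).as_matrix()
D=np.c_[[1,0,0],[0,0,1.],[0,-1,0]] # tool frame in flange: x=x, y=flange z, z=-flange y
def fk(q,k):
    c,t,h,o1,L1,o2,L2,o3,L3=k[:9]
    R=e('z',-q[0]+c)@e('y',q[1]);p=np.array([0,0,h])
    R=R@e('z',-q[2]);p=p+R@[o1,0,L1]
    R=R@e('y',q[3])@e('z',-q[4]);p=p+R@[0,0,L2]+(R@e('z',q[4]))@[o2,0,0]
    R=R@e('y',q[5]);p=p+R@[o3,0,L3]
    return p,R@e('z',-q[6]+t)@D
def res(k):
    r=[]
    for q,p,o in zip(J,T,O):
        a,b=fk(q,k);r+=list((a-p)/.003)+list((b-o).ravel()/.01)
    return np.array(r)
E
python3 - <<'E'
from kin import *
best=None
for t0 in(0,90,180,-90):
  f=least_squares(res,[-4.6,t0,.34,0,.4,0,.4,0,.25],loss='soft_l1')
  if best is None or f.cost<best.cost: best=f
print(best.cost,best.x.round(4).tolist());np.save("k.npy",best.x)
for q,p,o in zip(J,T,O):
    a,b=fk(q,best.x);print((a-p).round(4),np.abs(b-o).max().round(3))
E
```

```text
51.653939725805174 [-3.8241, 176.3524, 0.2131, -0.0259, 0.6007, -0.0023, 0.4521, -0.0011, 0.3633]
[ 0.007  -0.001  -0.0009] 0.003
[-0.0044  0.0122 -0.0018] 0.003
[0.0076 0.0038 0.0006] 0.003
[0.0148 0.0036 0.0001] 0.002
[-0.0022  0.0037 -0.0007] 0.002
[-0.0027 -0.0031  0.0019] 0.046
[-0.0032  0.0072  0.0008] 0.065
```

```bash
cat >> kin.py <<'E'
def fk(q,k):
    c,t,h,o1,L1,o2,L2,o3,L3,y0,y1,y2,y3,x0=k
    R=e('z',-q[0]+c);p=np.array([0,0,h])+R@[x0,y0,0];R=R@e('y',q[1])
    R=R@e('z',-q[2]);p=p+R@[o1,y1,L1]
    R=R@e('y',q[3]);p=p+R@[o2,y2,0];R=R@e('z',-q[4]);p=p+R@[0,0,L2]
    R=R@e('y',q[5]);p=p+R@[o3,y3,L3]
    return p,R@e('z',-q[6]+t)@D
lo=np.array([-169.25,-16.82,-84.01,7.8,-59.2,7.22,-163.78]);hi=np.array([169.25,113.86,82.57,145.47,239.2,106.19,163.78])
def ik(q0,p,R,k,reg=.02):
    f=least_squares(lambda q:np.r_[(fk(q,k)[0]-p)/.001,Ro.from_matrix(R.T@fk(q,k)[1]).as_rotvec()/.005,(q-q0)/30*reg],np.clip(q0,lo+.5,hi-.5),bounds=(lo,hi))
    q=f.x;a,b=fk(q,k);return q,np.linalg.norm(a-p),np.degrees(np.linalg.norm(Ro.from_matrix(R.T@b).as_rotvec()))
E
python3 - <<'E'
from kin import *
k0=np.load("k.npy")
f=least_squares(lambda k:np.r_[res(k),(k[9:])/.02,k[[3,5,7]]/.05],np.r_[k0,0,0,0,0,0],loss='soft_l1')
k=f.x;print(f.cost,k.round(4).tolist());np.save("k.npy",k)
for q,p,o in zip(J,T,O):
    a,b=fk(q,k);print((a-p).round(4),np.abs(b-o).max().round(3))
from plan import place
q=J[-1]
for phi in(-90,-75,-60,-45):
  for z in(.24,.113):
    pt,Rt=place(phi,[.4665,-.261,z]);s=ik(q,pt,Rt,k);print(phi,z,s[0].round(1),s[1:])
E
```

```text
0.9718580280425602 [-0.0118, 179.9917, 0.2835, -0.0012, 0.5348, 0.0005, 0.4527, -0.001, 0.3596, -0.0278, -0.0095, -0.0095, -0.0014, -0.0006]
[-0.0001  0.0003  0.0001] 0.0
[-0.0002  0.0001 -0.0002] 0.0
[0.0001 0.0001 0.0001] 0.0
[0.0001 0.0001 0.0001] 0.0
[ 0.0002  0.0001 -0.0001] 0.001
[0.0003 0.     0.    ] 0.0
[-0.      0.      0.0001] 0.0
-90 0.24 [ -7.7  42.6  -9.7 122.9  77.1  99.9 -77.2] (np.float64(1.0521199207481004e-09), np.float64(1.0448127714136748e-07))
-90 0.113 [ -8.   58.4  -8.9 119.2  77.6  98.  -89. ] (np.float64(1.962449168451232e-09), np.float64(8.052892331133905e-07))
-75 0.24 [ -8.   40.6 -11.  134.5  89.3  97.2 -84.8] (np.float64(2.003947389072022e-09), np.float64(9.528452887161319e-07))
-75 0.113 [ -8.5  59.1  -9.7 130.2  90.2  98.5 -98.8] (np.float64(3.09189696515284e-09), np.float64(1.7164484878239566e-06))
-60 0.24 [ -4.9  40.7 -12.4 145.5 105.   99.2 -93.2] (np.float64(5.022968270780756e-09), np.float64(3.396970568366624e-06))
-60 0.113 [  -6.3   62.6   -9.5  140.2  105.1  104.7 -109.1] (np.float64(5.232244095536892e-09), np.float64(3.286409519272509e-06))
-45 0.24 [  8.8  41.9 -25.1 145.5 114.8 106.2 -87.1] (np.float64(0.021911874834425558), np.float64(9.49657366167516))
-45 0.113 [ -13.8   71.3    4.6  145.5  115.8  106.2 -124.8] (np.float64(0.007658855221444528), np.float64(3.366165384149663))
```

```bash
python3 - <<'E'
from plan import *
from kin import ik;from h import onz
k=np.load("k.npy");from plant import get_obs
q=get_obs()['joint_positions']
print("green",onz("top",(295,333),.02))
for z in(.235,.113):
    pt,Rt=place(-72,[.4665,-.261,z]);print(ik(q,pt,Rt,k)[0].round(1))
p,R=now();pt,Rt=place(-72,[.4665,-.261,.235])
b,p,R=rows(p,R,pt,Rt,6);show(b)
E
```

```text
green [0.33229325 0.10102684 0.02      ]
[ -7.8  41.2 -11.2 136.7  92.1  97.2 -87.1]
[  -8.3   59.5   -9.8  132.3   93.    99.2 -100.9]
max shift mm 24.892770034690795 turn deg 0.5547972602672079
[[-0.024,0.075,0.024,-0.001,0,-0.006],[-0.025,0.074,0.024,0,-0.001,-0.005],[-0.026,0.075,0.024,-0.001,0,-0.006],[-0.026,0.074,0.025,-0.001,-0.001,-0.006],[-0.027,0.073,0.024,-0.001,0,-0.006],[-0.028,0.074,0.025,0,-0.001,-0.005]]
```

```bash
python3 -m handwheel '[[-0.024,0.075,0.024,-0.001,0,-0.006],[-0.025,0.074,0.024,0,-0.001,-0.005],[-0.026,0.075,0.024,-0.001,0,-0.006],[-0.026,0.074,0.025,-0.001,-0.001,-0.006],[-0.027,0.073,0.024,-0.001,0,-0.006],[-0.028,0.074,0.025,0,-0.001,-0.005],[0,0,0,0,0,0],[0,0,0,0,0,0],[0,0,0,0,0,0],[0,0,0,0,0,0]]' -; python3 - <<'E'
from plan import *
from plant import *
from h import proj
import cv2
o=get_obs();print(o['joint_positions'].round(2).tolist(),o['finger_gap'],(o['ee_pos']-o['orientation'][:,1]*.0187).round(4))
c=o['ee_pos']-o['orientation'][:,1]*.0187
for n in("side","top"):
    im=camera(n);cv2.imwrite(f"pics/{n}4.png",im[:,:,::-1])
    print(n,"tip",proj(n,c-[0,0,.105])[0].round(1),"tail",proj(n,c+[0,0,.075])[0].round(1),"mouth",proj(n,[.4665,-.261,.073])[0].round(1))
s=cv2.imread("pics/side4.png")[270:450,210:390];t=cv2.imread("pics/top4.png")[220:320,390:490]
im=np.zeros((540,800,3),np.uint8);im[:,:540]=cv2.resize(s,(540,540),interpolation=2);im[:260,540:]=cv2.resize(t,(260,260),interpolation=2);cv2.imwrite("pics/c4.png",im)
E
```

```text
time_s: 10.3
ee_pos: [0.4724, -0.2788, 0.2353]
orientation: [[0.951, 0.311, -0.002], [0.311, -0.951, -0.002], [-0.002, 0.001, -1.0]]
wrist_force: [-0.4, 0.1, -1.6]
finger_gap: 0.0178
[-8.74, 41.12, -10.18, 136.84, 91.96, 96.67, -87.18] 0.01784649235440253 [ 0.4666 -0.261   0.2353]
side tip [291.5 373.8] tail [285.4 310.5] mouth [293.  390.3]
top tip [456.2 279.5] tail [485.3 274.9] mouth [448.9 280.7]
```

View pics/c4.png

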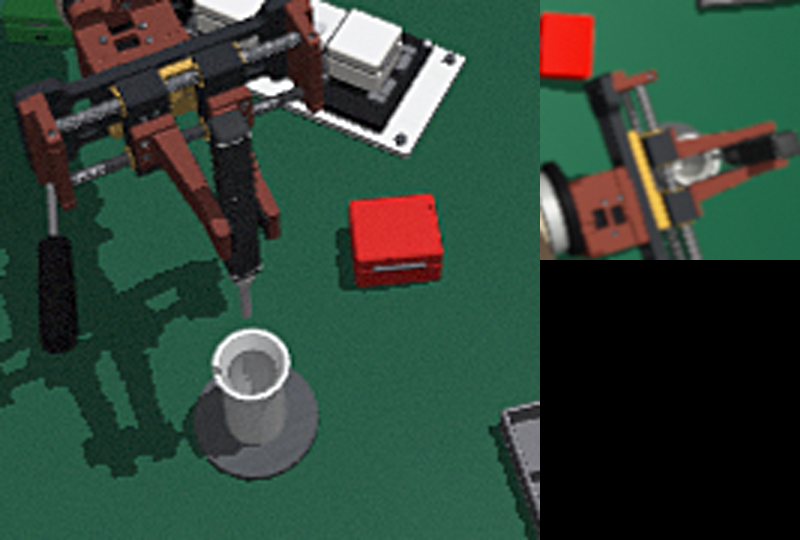

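```bash
python3 -m handwheel '[[0,0,0.05,0,0,0],[0,0,0.05,0,0,0],[0,0,0.05,0,0,0],[0,0,0.05,0,0,0],[0,0,0.05,0,0,0],[0,0,0.05,0,0,0],[0,0,0.04,0,0,0],[0,0,0.03,0,0,0],[0,0,0.015,0,0,0],[0,0,0,0,0,0]]' -; python3 - <<'E'
from plan import *
from plant import *
from h import proj
import cv2
o=get_obs();print(o['joint_positions'].round(2).tolist(),o['finger_gap'],(o['ee_pos']-o['orientation'][:,1]*.0187).round(4),o['wrist_force'],o['torque'])
s=camera("side");cv2.imwrite("pics/s5.png",cv2.resize(s[250:450,200:400,::-1],(600,600),interpolation=2))
E
```

```text
time_s: 11.65
ee_pos: [0.4717, -0.2797, 0.1196]
orientation: [[0.951, 0.31, -0.003], [0.31, -0.951, -0.003], [-0.003, 0.002, -1.0]]
wrist_force: [-1.0, -0.1, -1.1]
finger_gap: 0.0177
[-8.98, 58.66, -9.09, 132.79, 92.75, 98.52, -100.45] 0.017717312407529204 [ 0.4659 -0.2619  0.1196] [-0.9734911  -0.14547553 -1.09923618] [ 1.12221363  0.24228911 -0.03977389]
```

View pics/s5.png

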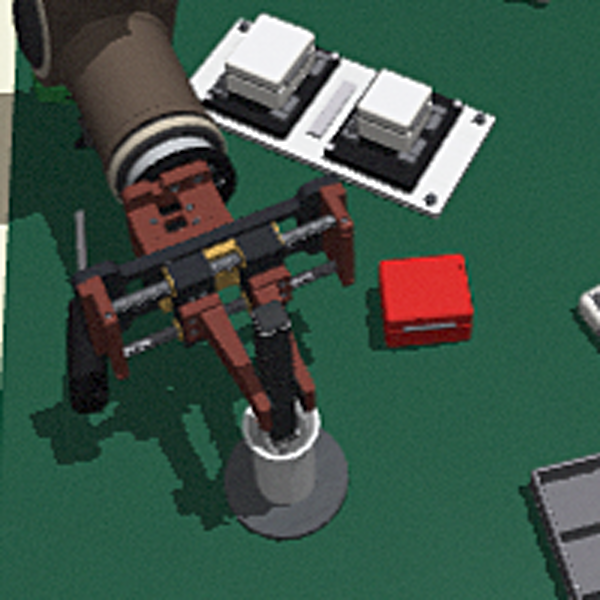

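```bash
python3 -m handwheel '[[0,0,0.005,0,0,0],[0,0,0.005,0,0,0],[0,0,0.005,0,0,0],[0,0,0.003,0,0,0],[0,0,0,0,0,0],[0,0,0,0,0,0],[0,0,0,0,0,0],[0,0,0,0,0,0],[0,0,0,0,0,0],[0,0,0,0,0,0]]' -; python3 - <<'E'
from plant import *
o=get_obs();print((o['ee_pos']-o['orientation'][:,1]*.0187).round(4),o['wrist_force'],o['torque'])
E
```

```text
time_s: 12.95
ee_pos: [0.4716, -0.2798, 0.1143]
orientation: [[0.951, 0.31, -0.002], [0.31, -0.951, -0.003], [-0.003, 0.002, -1.0]]
wrist_force: [0.8, -0.1, -1.9]
finger_gap: 0.0177
[ 0.4658 -0.262   0.1142] [ 0.76456042 -0.0524741  -1.90217128] [1.14432772 0.25073183 0.04372937]
```

```bash
python3 -m handwheel '[[0,0,0,0,0,0],[0,0,0,0,0,0],[0,0,0,0,0,0],[0,0,0,0,0,0],[0,0,0,0,0,0],[0,0,0,0,0,0],[0,0,0,0,0,0],[0,0,0,0,0,0],[0,0,0,0,0,0],[0,0,0,0,0,0]]' 1; python3 - <<'E'
from plant import *
import cv2
o=get_obs();print((o['ee_pos']-o['orientation'][:,1]*.0187).round(4),o['wrist_force'],o['finger_gap'])
s=camera("side");cv2.imwrite("pics/s6.png",cv2.resize(s[250:450,200:400,::-1],(600,600),interpolation=2))
E
```

```text
time_s: 14.2
ee_pos: [0.4716, -0.2798, 0.1143]
orientation: [[0.951, 0.31, -0.002], [0.31, -0.951, -0.002], [-0.003, 0.002, -1.0]]
wrist_force: [-0.7, 0.3, 0.1]
finger_gap: 0.088
[ 0.4659 -0.262   0.1142] [-0.73390609  0.33726546  0.06947468] 0.08797872028936334
```

View pics/s6.png

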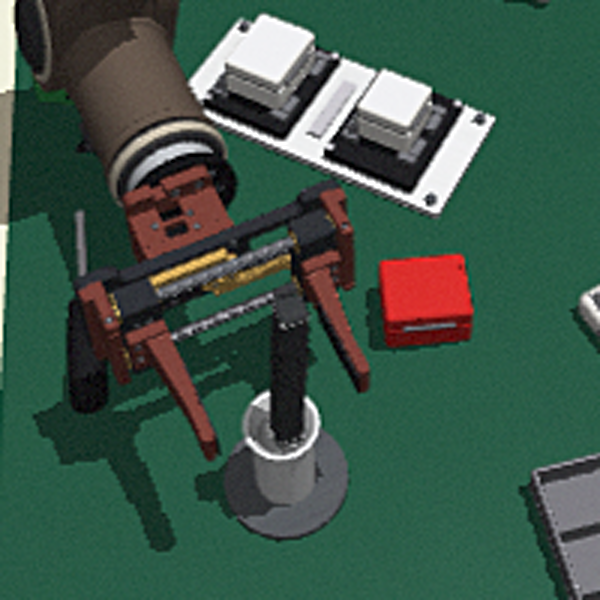

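```bash
cat > fin.py <<'E'
from plan import *
from kin import ik,fk
from h import Rcam
k=np.load("k.npy")
G=np.array([.4991,.3406,.2756]);Rc=Rcam(.2305+np.pi/2,.332)
def final(G,Rc,gr,dev=None):
    # gr: case centre in tool frame; dev: case rotation in tool frame (cols)
    Rcase=np.c_[-Rc[:,0],-Rc[:,1],Rc[:,2]]
    if dev is None: dev=np.c_[[0,0,-1.],[1,0,0],[0,-1,0]]  # case x=-tool z? 
    Rt=Rcase@dev.T
    cc=G-(.11+.025)*Rc[:,0]
    return cc-Rt@gr,Rt
E
python3 - <<'E'
from fin import *
from plant import get_obs
q=get_obs()['joint_positions']
# grasp: tool x=y_case -> x_case = y x z ; tool down x yaw54.1: z tool
Rg=down(54.1);print(Rg.T@np.array([.81,-.586,0]))
yaw=-35.905;cn=np.array([.533,.0372,0])+np.array([np.cos(np.radians(yaw)),np.sin(np.radians(yaw)),0])*-.055;print(cn)
pg=cn+[0,0,.021]
qa=q
pu,Ru=place(-72,[.4659,-.262,.26]);qa=ik(qa,pu,Ru,k);print("up",qa[0].round(1),qa[1:])
for n,(pp,RR) in {"untilt":(np.array([.46,-.15,.28]),down(18)),"above":(np.array([.48,.03,.2]),down(54.1)),"hover":(pg+[0,0,.06],Rg),"grasp":(pg,Rg),"lift":(pg+[0,0,.15],Rg)}.items():
    qa=ik(qa[0],pp,RR,k);print(n,qa[0].round(1),qa[1:])
pf,Rf=final(G,Rc,np.array([0,-.015,0]));print("final",pf,Rf.round(3).tolist());qa=ik(qa[0],pf,Rf,k);print(qa[0].round(1),qa[1:])
E
```

```text
[ 2.77207655e-04  0.00000000e+00 -9.99747930e-01]
[0.48845052 0.06945437 0.        ]
up [ -8.5  37.2 -10.3 137.2  91.9  96.  -83.8] (np.float64(2.744653180254594e-09), np.float64(1.628299823294159e-06))
untilt [ 24.1   7.6 -13.  105.    1.9  67.5  28.4] (np.float64(7.96319813749639e-09), np.float64(1.0148783475591158e-05))
above [ 12.2  12.7 -24.8 111.2   6.3  57.4  38.6] (np.float64(9.08430145987229e-10), np.float64(5.965895925227134e-07))
hover [  4.5  23.  -22.4 116.5  12.7  42.8  28.5] (np.float64(2.102429696650453e-09), np.float64(1.3654952626715795e-06))
grasp [  2.   28.6 -19.7 118.7  16.2  35.3  25.3] (np.float64(1.0261187504231595e-09), np.float64(6.565468193395071e-07))
lift [  5.4  15.7 -22.7 111.7   7.4  54.1  33.3] (np.float64(2.0905099184291874e-09), np.float64(1.1050395093788025e-06))
final [0.52714147 0.22110721 0.21741796] [[0.974, -0.074, -0.216], [0.228, 0.317, 0.92], [0.0, -0.945, 0.326]]
[  1.1  20.6 -21.7 100.6 -13.4  58.8   0.8] (np.float64(2.02766782579273e-09), np.float64(1.5542096622888158e-06))
```

```bash
python3 - <<'E'
from fin import *
p,R=now()
pu=p+[0,0,.15]
a,p,R=rows(p,R,pu,R,5)
b,p,R=rows(p,R,np.array([.46,-.15,.29]),down(18),10);show(a+b)
c,p,R=rows(p,R,np.array([.4885,.0695,.16]),down(54.1),9);show(c)
E
```

```text
max shift mm 30.001499962501878 turn deg 9.090445533635853
[[0,0,-0.1,0,0,0],[-0.001,0,-0.1,0,0,0],[0,0,-0.1,0,0,0],[0,0.001,-0.1,0,0,0],[-0.001,0,-0.1,0,0,0],[0.01,-0.042,-0.009,0.1,0,0],[0.009,-0.043,-0.002,0.1,0,0],[0.01,-0.043,0.005,0.1,0.001,0],[0.01,-0.042,0.012,0.1,0,0],[0.01,-0.039,0.018,0.101,0,-0.001],[0.009,-0.036,0.024,0.1,0,0],[0.01,-0.032,0.029,0.1,0,0],[0.01,-0.027,0.034,0.1,0.001,0],[0.01,-0.021,0.037,0.1,0,0],[0.009,-0.015,0.041,0.1,0,0]]
max shift mm 28.663740160697806 turn deg 4.05
[[0.035,0.048,0.074,0,-0.045,0],[0.041,0.048,0.071,0,-0.044,0],[0.045,0.048,0.069,0,-0.045,0],[0.05,0.048,0.065,0,-0.044,0],[0.054,0.048,0.061,0,-0.045,0],[0.058,0.049,0.058,0,-0.044,0],[0.063,0.048,0.053,0,-0.045,0],[0.066,0.048,0.049,0,-0.045,0],[0.069,0.048,0.044,0,-0.044,0]]
```

```bash
python3 -m handwheel '[[0,0,-0.1,0,0,0],[-0.001,0,-0.1,0,0,0],[0,0,-0.1,0,0,0],[0,0.001,-0.1,0,0,0],[-0.001,0,-0.1,0,0,0],[0.01,-0.042,-0.009,0.1,0,0],[0.009,-0.043,-0.002,0.1,0,0],[0.01,-0.043,0.005,0.1,0.001,0],[0.01,-0.042,0.012,0.1,0,0],[0.01,-0.039,0.018,0.1,0,0]]' 1 && python3 -m handwheel '[[0.009,-0.036,0.024,0.1,0,0],[0.01,-0.032,0.029,0.1,0,0],[0.01,-0.027,0.034,0.1,0.001,0],[0.01,-0.021,0.037,0.1,0,0],[0.009,-0.015,0.041,0.1,0,0],[0,0,0,0,0,0],[0,0,0,0,0,0],[0,0,0,0,0,0],[0,0,0,0,0,0],[0,0,0,0,0,0]]' 1; python3 - <<'E'
from fin import *
from plant import *
import cv2
for n in("side","top"): cv2.imwrite(f"pics/{n}7.png",camera(n)[:,:,::-1])
p,R=now();print(get_obs()['joint_positions'].round(1))
c,p,R=rows(p,R,np.array([.4885,.0695,.16]),down(54.1),9);show(c)
s=cv2.imread("pics/side7.png");t=cv2.imread("pics/top7.png")
im=np.zeros((600,800,3),np.uint8);im[:,:500]=cv2.resize(s[330:450,240:340],(500,600),interpolation=2);im[:300,500:]=cv2.resize(t[240:300,410:470],(300,300),interpolation=2);cv2.imwrite("pics/c7.png",im)
E
```

```text
time_s: 15.5
ee_pos: [0.4658, -0.2139, 0.278]
orientation: [[0.95, 0.22, -0.22], [0.311, -0.67, 0.674], [0.001, -0.709, -0.705]]
wrist_force: [-0.6, 0.5, -0.4]
finger_gap: 0.0882
time_s: 16.75
ee_pos: [0.4599, -0.1496, 0.2898]
orientation: [[0.951, -0.0, -0.309], [0.309, -0.002, 0.951], [-0.001, -1.0, -0.002]]
wrist_force: [0.3, 0.9, -0.2]
finger_gap: 0.0878
[ 19.9   6.9  -8.5 104.5   1.2  68.7  29. ]
max shift mm 28.71393389976372 turn deg 4.050999876573684
[[0.035,0.048,0.074,0,-0.045,0],[0.04,0.048,0.072,0,-0.044,0],[0.046,0.048,0.068,0,-0.045,0],[0.049,0.048,0.065,0,-0.045,0],[0.055,0.047,0.062,0,-0.044,-0.001],[0.058,0.048,0.057,0.001,-0.045,0],[0.062,0.049,0.054,0,-0.044,0],[0.066,0.048,0.048,0,-0.045,0],[0.069,0.048,0.044,0,-0.045,0]]
```

View pics/c7.png

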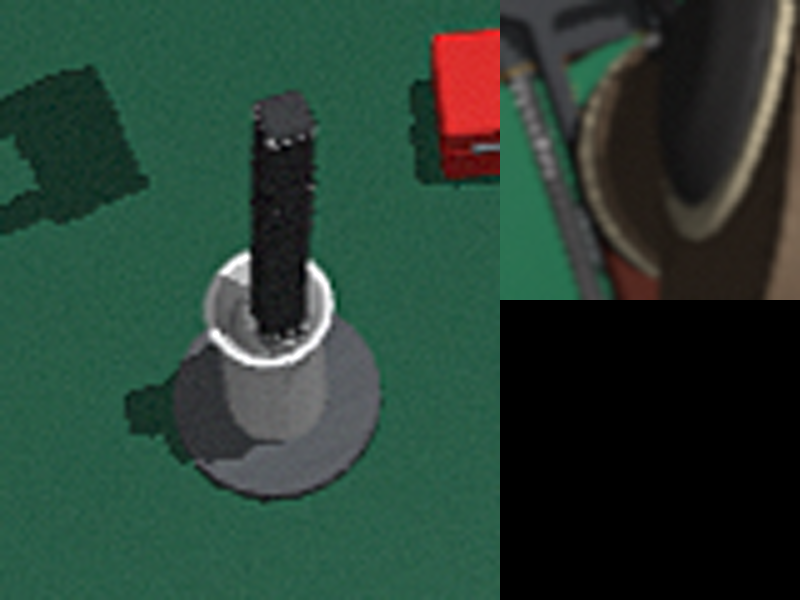

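View pics/side7.png

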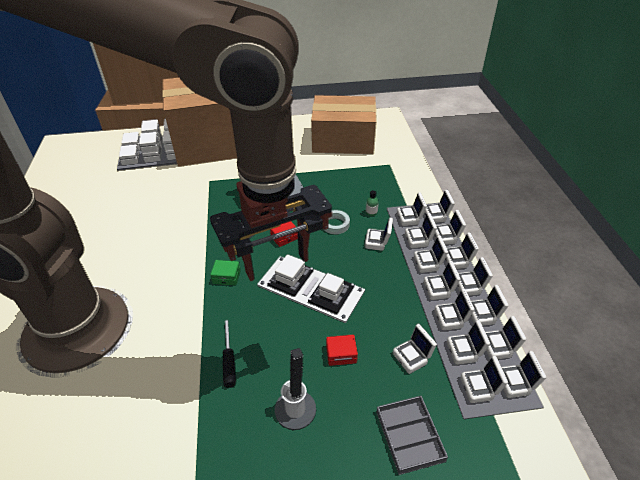

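```bash
python3 - <<'E'
from h import *
s=cv2.imread("pics/side7.png")[245:325,255:355];im=cv2.resize(s,None,fx=7,fy=7,interpolation=2)
R=Rz(np.radians(-35.905));o=np.array([.533,.0372,0])
c=o+R@np.array([-.055,0,0])
wire(im,"side",box(c,R,.05,.06,.018,.054),np.array([255,245]),7,(255,0,0))
c2=o+R@np.array([.055,0,0]);wire(im,"side",box(c2,R,.044,.044,.018,.054),np.array([255,245]),7,(0,160,255))
cv2.imwrite("pics/w7.png",im)
t=cv2.imread("pics/top7.png");cv2.imwrite("pics/t7.png",t)
E
```

```text
(no output)
```

View pics/w7.png

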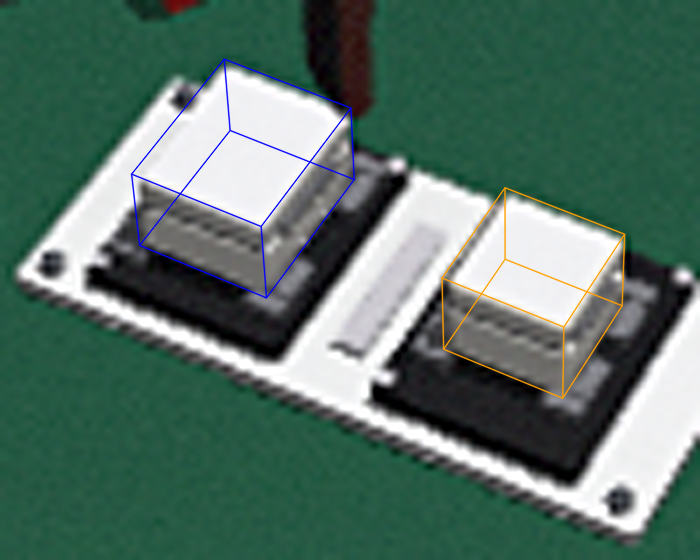

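View pics/t7.png

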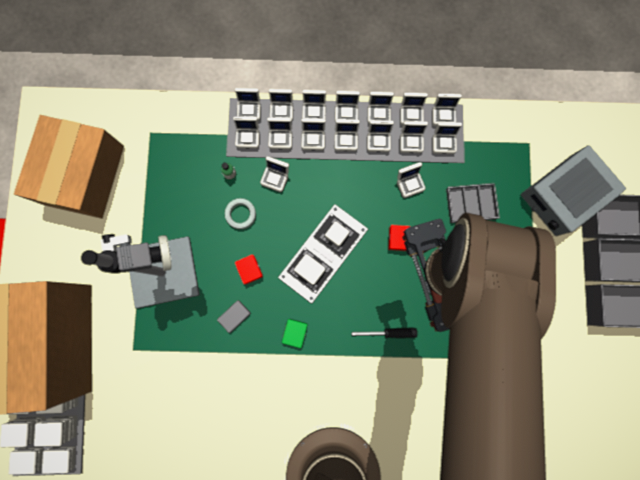

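```bash
python3 - <<'E'
from h import *
t=cv2.imread("pics/top7.png")[200:305,270:375];im=cv2.resize(t,None,fx=5.5,fy=5.5,interpolation=2)
R=Rz(np.radians(-35.905));o=np.array([.533,.0372,0])
for X,d,w,col in((-.055,.05,.06,(255,0,0)),(.055,.044,.044,(0,160,255))):
    wire(im,"top",box(o+R@np.array([X,0,0]),R,d,w,.018,.054),np.array([270,200]),5.5,col)
    wire(im,"top",box(o+R@np.array([X,0,0]),R,.076,.092,.018,.018),np.array([270,200]),5.5,(0,255,0))
cv2.imwrite("pics/wt7.png",im)
for n,f,z,(x,y) in(("top","pics/top7.png",.054,(311,268)),("side","pics/side7.png",.054,(290,270)),("top","pics/top7.png",.054,(338,233)),("side","pics/side7.png",.054,(331,288))):
    g=cv2.imread(f)[:,:,::-1].min(2).astype(np.uint8);g=cv2.resize(g,None,fx=8,fy=8,interpolation=2)
    m=(g>175).astype(np.uint8);_,l,st,_=cv2.connectedComponentsWithStats(m,connectivity=4)
    i=l[y*8+4,x*8+4];c=max(cv2.findContours((l==i).astype(np.uint8),0,1)[0],key=len)[:,0]
    W=np.array([onz(n,(q+.5)/8-.5,z)[:2] for q in c])*1000
    (cx,cy),wh,a=cv2.minAreaRect(W.astype(np.float32));L=(W/1000-o[:2])@R[:2,:2]
    print(n,st[i,4]/64,(cx,cy),wh,a,"plateframe",L.min(0).round(4),L.max(0).round(4))
E
```

```text
top 503.0 (487.9388732910156, 70.34193420410156) (59.97617721557617, 50.21769332885742) 54.664127349853516 plateframe [-0.081  -0.0296] [-0.0306  0.0306]
side 1492.421875 (533.75390625, 1.6538543701171875) (112.92028045654297, 223.0064239501953) 54.20541763305664 plateframe [-0.09  -0.085] [0.133 0.028]
top 315.734375 (577.513671875, 6.012825012207031) (44.98322296142578, 44.605735778808594) 54.18898010253906 plateframe [ 0.032  -0.0217] [0.0766 0.0234]
side 269.3125 (578.1736450195312, 2.114835739135742) (43.379554748535156, 43.25313949584961) 54.32658386230469 plateframe [ 0.0355 -0.0237] [0.0789 0.0197]
```

View pics/wt7.png

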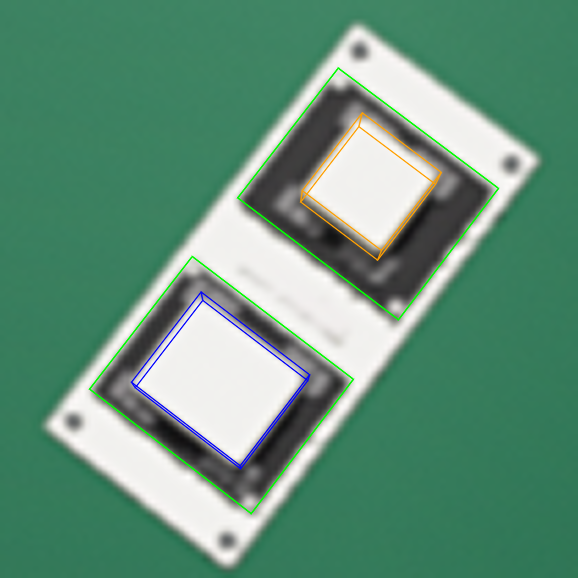

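```bash
python3 -m handwheel '[[0.035,0.048,0.074,0,-0.045,0],[0.04,0.048,0.072,0,-0.044,0],[0.046,0.048,0.068,0,-0.045,0],[0.049,0.048,0.065,0,-0.045,0],[0.055,0.047,0.062,0,-0.045,0],[0.058,0.048,0.057,0,-0.045,0],[0.062,0.049,0.054,0,-0.045,0],[0.066,0.048,0.048,0,-0.045,0],[0.069,0.048,0.044,0,-0.045,0],[0,0,0,0,0,0]]' 1; python3 - <<'E'
from fin import *
from plant import *
import cv2
p,R=now();print(p,R.round(4).tolist(),get_obs()['joint_positions'].round(1))
c,p,R=rows(p,R,np.array([.4885,.069,.08]),down(54.3),4);d,p,R=rows(p,R,np.array([.4885,.069,.0215]),down(54.3),4);show(c+d);print(p,R.round(4))
E
```

```text
time_s: 18.1
ee_pos: [0.4878, 0.0715, 0.1584]
orientation: [[0.58, -0.003, -0.815], [0.815, -0.001, 0.58], [-0.002, -1.0, 0.001]]
wrist_force: [-0.1, -0.5, 0.7]
finger_gap: 0.0878
[0.48778398 0.07154988 0.1583941 ] [[0.5796, -0.0026, -0.8149], [0.8149, -0.0012, 0.5796], [-0.0025, -1.0, 0.0015]] [  4.1  16.5 -21.6 112.4   7.6  52.6  33.3]
max shift mm 19.811360377318866 turn deg 0.12727922061357855
[[-0.001,0.065,-0.002,0,0.001,0],[-0.001,0.066,-0.002,0,0.001,-0.001],[-0.002,0.065,-0.001,-0.001,0,0],[-0.001,0.065,-0.002,0,0.001,-0.001],[0,0.049,0,0,0,0],[0,0.049,0,0,0,0],[0,0.048,0,0,0,0],[0,0.049,0,0,0,0]]
[0.48850495 0.06907636 0.02159452] [[ 5.834e-01  5.000e-04 -8.122e-01]
 [ 8.122e-01  5.000e-04  5.834e-01]
 [ 7.000e-04 -1.000e+00 -1.000e-04]]
```

```bash
python3 -m handwheel '[[0,0.067,0,0,0,0],[0,0.067,0,0,0,0],[0,0.067,0,0,0,0],[0,0.067,0,0,0,0],[0,0.06,0,0,0,0],[0,0.05,0,0,0,0],[0,0.03,0,0,0,0],[0,0,0,0,0,0],[0,0,0,0,0,0],[0,0,0,0,0,0]]' 1; python3 - <<'E'
from fin import *
from plant import *
import cv2
p,R=now();print(p,R.round(4).tolist(),get_obs()['wrist_force'])
s=camera("side");cv2.imwrite("pics/s8.png",cv2.resize(s[220:330,240:370,::-1],(780,600),interpolation=2))
E
```

```text
time_s: 19.35
ee_pos: [0.4887, 0.069, 0.0379]
orientation: [[0.584, 0.001, -0.812], [0.812, -0.002, 0.584], [-0.001, -1.0, -0.001]]
wrist_force: [-0.3, -0.5, -0.8]
finger_gap: 0.0877
[0.48871388 0.06901287 0.03789835] [[0.5838, 0.0006, -0.8119], [0.8119, -0.0018, 0.5838], [-0.0011, -1.0, -0.0015]] [-0.30678712 -0.52570895 -0.81266895]
```

View pics/s8.png

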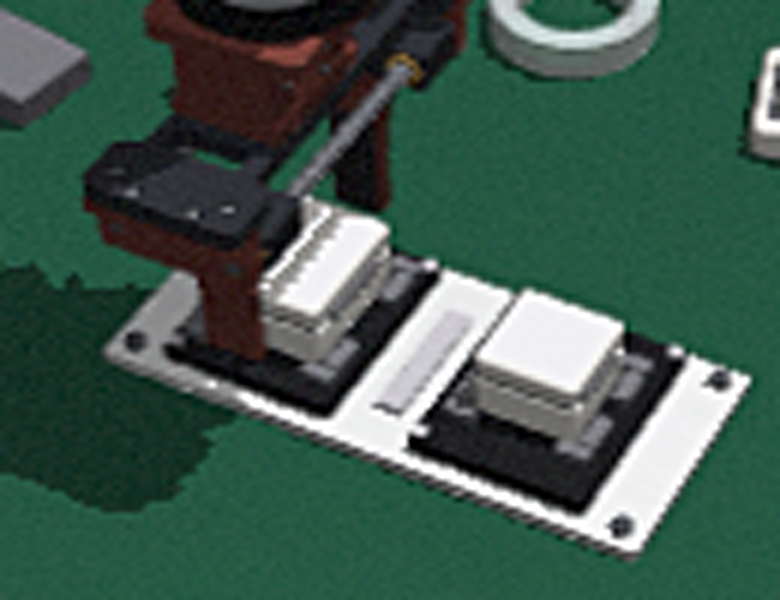

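```bash
python3 -m handwheel '[[0,0.02,0,0,0,0],[0,0.02,0,0,0,0],[0,0.013,0,0,0,0],[0,0,0,0,0,0],[0,0,0,0,0,0],[0,0,0,0,0,0],[0,0,0,0,0,0],[0,0,0,0,0,0],[0,0,0,0,0,0],[0,0,0,0,0,0]]' 1 && python3 -m handwheel '[[0,0,0,0,0,0],[0,0,0,0,0,0],[0,0,0,0,0,0],[0,0,0,0,0,0],[0,0,0,0,0,0],[0,0,0,0,0,0],[0,0,0,0,0,0],[0,0,0,0,0,0],[0,0,0,0,0,0],[0,0,0,0,0,0]]' -1
```

```text
time_s: 20.65
ee_pos: [0.4883, 0.0689, 0.0215]
orientation: [[0.584, -0.0, -0.812], [0.812, -0.002, 0.584], [-0.002, -1.0, -0.001]]
wrist_force: [1.0, 0.6, 0.2]
finger_gap: 0.0877
time_s: 21.9
ee_pos: [0.4883, 0.0689, 0.0215]
orientation: [[0.584, -0.0, -0.812], [0.812, -0.002, 0.584], [-0.002, -1.0, -0.001]]
wrist_force: [-0.7, -0.6, 0.3]
finger_gap: 0.06
```

```bash
python3 -m handwheel '[[0,-0.02,0,0,0,0],[0,-0.05,0,0,0,0],[0,-0.08,0,0,0,0],[0,-0.1,0,0,0,0],[0,-0.1,0,0,0,0],[0,-0.08,0,0,0,0],[0,-0.05,0,0,0,0],[0,0,0,0,0,0],[0,0,0,0,0,0],[0,0,0,0,0,0]]' -; python3 - <<'E'
from fin import *
from plant import *
import cv2
p,R=now();print(p,R.round(4).tolist(),get_obs()['wrist_force'],get_obs()['finger_gap'])
pf,Rf=final(G,Rc,np.array([0,-.0145,0]))
c,p1,R1=rows(p,R,pf-Rf[:,2]*.03,Rf,9);show(c);print(p1)
s=camera("side");cv2.imwrite("pics/s9.png",cv2.resize(s[140:300,200:400,::-1],(750,600),interpolation=2))
E
```

```text
time_s: 23.15
ee_pos: [0.4878, 0.0691, 0.1645]
orientation: [[0.584, -0.002, -0.812], [0.812, -0.002, 0.584], [-0.003, -1.0, 0.001]]
wrist_force: [-0.9, 0.1, -0.6]
finger_gap: 0.0599
[0.48776327 0.06909092 0.16449995] [[0.5836, -0.0023, -0.812], [0.812, -0.002, 0.5836], [-0.003, -1.0, 0.0007]] [-0.93344037  0.06079231 -0.59923706] 0.05994210846337171
max shift mm 15.674820573135756 turn deg 5.064049762788671
[[0.047,-0.016,0.013,0.022,0.05,-0.009],[0.047,-0.015,0.017,0.023,0.05,-0.008],[0.044,-0.014,0.022,0.022,0.051,-0.009],[0.044,-0.013,0.025,0.023,0.05,-0.008],[0.041,-0.01,0.029,0.022,0.05,-0.009],[0.039,-0.01,0.033,0.023,0.05,-0.009],[0.036,-0.007,0.036,0.022,0.051,-0.008],[0.034,-0.006,0.039,0.023,0.05,-0.009],[0.03,-0.004,0.041,0.022,0.05,-0.009]]
[0.53363843 0.19324216 0.20815534]
```

View pics/s9.png

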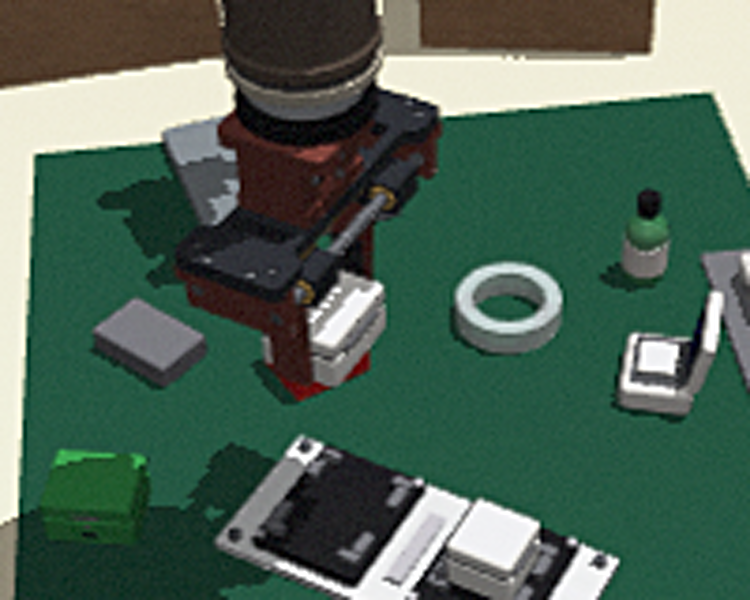

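Case is held level, the nest is empty and the small case stayed put. On to a standoff 30 mm short of the target.

```bash
python3 -m handwheel '[[0.047,-0.016,0.013,0.022,0.05,-0.009],[0.047,-0.015,0.017,0.023,0.05,-0.008],[0.044,-0.014,0.022,0.022,0.051,-0.009],[0.044,-0.013,0.025,0.023,0.05,-0.008],[0.041,-0.01,0.029,0.022,0.05,-0.009],[0.039,-0.01,0.033,0.023,0.05,-0.009],[0.036,-0.007,0.036,0.022,0.051,-0.008],[0.034,-0.006,0.039,0.023,0.05,-0.009],[0.03,-0.004,0.041,0.022,0.05,-0.009],[0,0,0,0,0,0]]' -; python3 - <<'E'
from fin import *
from plant import *
import cv2
p,R=now();print(p,R.round(4).tolist(),get_obs()['finger_gap'],get_obs()['joint_positions'].round(1))
for n in("side","top"): cv2.imwrite(f"pics/{n}10.png",camera(n)[:,:,::-1])
s=cv2.imread("pics/side10.png")[50:250,180:400];t=cv2.imread("pics/top10.png")[180:330,80:330]
cv2.imwrite("pics/s10.png",cv2.resize(s,(660,600),interpolation=2));cv2.imwrite("pics/t10.png",cv2.resize(t,(800,480),interpolation=2))
E
```

```text
time_s: 24.45
ee_pos: [0.5341, 0.1934, 0.2086]
orientation: [[0.973, -0.073, -0.217], [0.229, 0.317, 0.92], [0.002, -0.946, 0.325]]
wrist_force: [-0.2, -0.5, -2.1]
finger_gap: 0.0597
[0.53405361 0.19343834 0.20857938] [[0.9735, -0.0729, -0.2169], [0.2288, 0.3168, 0.9205], [0.0016, -0.9457, 0.325]] 0.05974885499855698 [  2.5  21.1 -19.9 101.1 -14.   58.7   4.4]
```

View pics/s10.png

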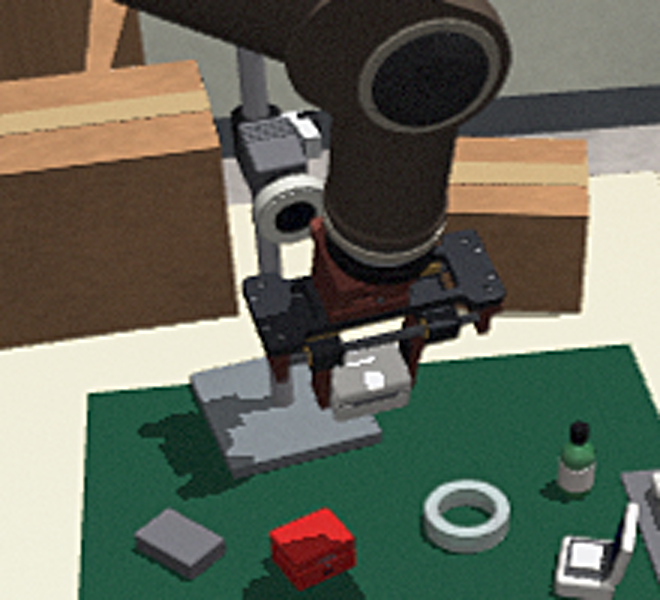

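View pics/t10.png

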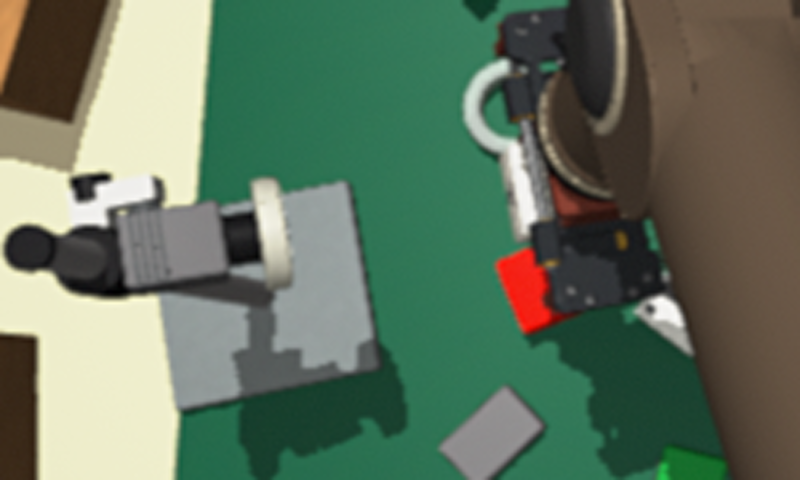

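```bash
python3 - <<'E'
from fin import *
from h import *
p=np.array([.53405,.19344,.20858]);R=np.array([[0.9735, -0.0729, -0.2169], [0.2288, 0.3168, 0.9205], [0.0016, -0.9457, 0.325]])
Rcase=np.c_[-R[:,2],R[:,0],-R[:,1]];cc=p+R@[0,-.0145,0]
a=np.linspace(0,6.283,60)
for n,(x0,y0,x1,y1),f in(("side",(255,60,345,200),4.2),("top",(130,200,270,280),5.7)):
    im=cv2.resize(cv2.imread(f"pics/{n}10.png")[y0:y1,x0:x1],None,fx=f,fy=f,interpolation=2)
    wire(im,n,box(cc,Rcase,.05,.06,-.018,.018),np.array([x0,y0]),f,(255,0,0))
    V=G+.034*(np.outer(np.cos(a),Rc[:,1])+np.outer(np.sin(a),Rc[:,2]))
    q=(proj(n,V)-[x0,y0]+.5)*f-.5;cv2.polylines(im,[np.int32(q*8)],True,(0,0,255),1,cv2.LINE_AA,3)
    q=(proj(n,np.array([G,G-.11*Rc[:,0]]))-[x0,y0]+.5)*f-.5;cv2.polylines(im,[np.int32(q*8)],False,(0,255,255),1,cv2.LINE_AA,3)
    cv2.imwrite(f"pics/w10{n}.png",im)
E
```

```text
(no output)
```

View pics/w10side.png

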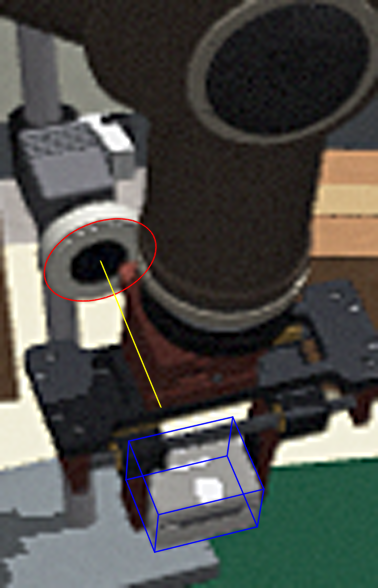

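View pics/w10top.png

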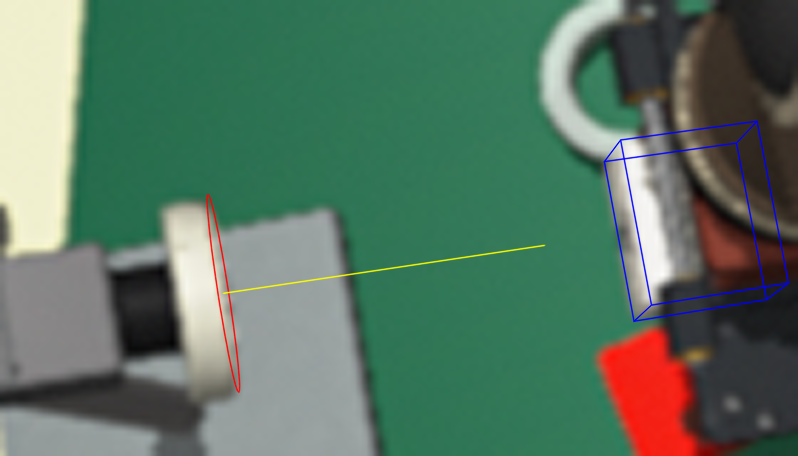

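```bash
python3 -m handwheel '[[0,0,0.01,0,0,0],[0,0,0.02,0,0,0],[0,0,0.02,0,0,0],[0,0,0.02,0,0,0],[0,0,0.02,0,0,0],[0,0,0.01,0,0,0],[0,0,0,0,0,0],[0,0,0,0,0,0],[0,0,0,0,0,0],[0,0,0,0,0,0]]' -; cat > ov.py <<'E'
import sys
from fin import *
from h import *
from plant import *
tag=sys.argv[1]
p,R=now();o=get_obs();print(p,R.round(4).tolist(),o['finger_gap'],o['time_s'])
Rcase=np.c_[-R[:,2],R[:,0],-R[:,1]];cc=p+R@[0,-.0145,0]
fr=cc-.025*Rcase[:,0];d=Rc.T@(fr-G);print("front in glass frame mm",(d*1000).round(1))
E_=np.c_[-Rc[:,0],-Rc[:,1],Rc[:,2]].T@Rcase;print("rot err deg",np.degrees(Ro.from_matrix(E_).as_rotvec()).round(2))
a=np.linspace(0,6.283,60)
for n,(x0,y0,x1,y1),f in(("side",(255,90,340,190),6),("top",(140,215,270,275),6)):
    raw=camera(n)[:,:,::-1];cv2.imwrite(f"pics/{n}{tag}.png",raw)
    im0=cv2.resize(raw[y0:y1,x0:x1],None,fx=f,fy=f,interpolation=2);im=im0.copy()
    wire(im,n,box(cc,Rcase,.05,.06,-.018,.018),np.array([x0,y0]),f,(255,0,0))
    V=G+.034*(np.outer(np.cos(a),Rc[:,1])+np.outer(np.sin(a),Rc[:,2]))
    q=(proj(n,V)-[x0,y0]+.5)*f-.5;cv2.polylines(im,[np.int32(q*8)],True,(0,0,255),1,cv2.LINE_AA,3)
    q=(proj(n,np.array([G,G-.11*Rc[:,0]]))-[x0,y0]+.5)*f-.5;cv2.polylines(im,[np.int32(q*8)],False,(0,255,255),1,cv2.LINE_AA,3)
    cv2.imwrite(f"pics/w{tag}{n}.png",im);cv2.imwrite(f"pics/r{tag}{n}.png",im0)
E
python3 ov.py 11
```

```text
time_s: 25.8
ee_pos: [0.5277, 0.2208, 0.2189]
orientation: [[0.974, -0.072, -0.216], [0.228, 0.317, 0.921], [0.002, -0.946, 0.325]]
wrist_force: [0.1, -0.3, -0.7]
finger_gap: 0.06
[0.52769605 0.22077268 0.21887988] [[0.9737, -0.0719, -0.2161], [0.2278, 0.3169, 0.9207], [0.0023, -0.9457, 0.325]] 0.060003974021500456 25.8
front in glass frame mm [-109.9   -0.4    1. ]
rot err deg [ 0.14 -0.06  0.01]
```

View pics/w11side.png

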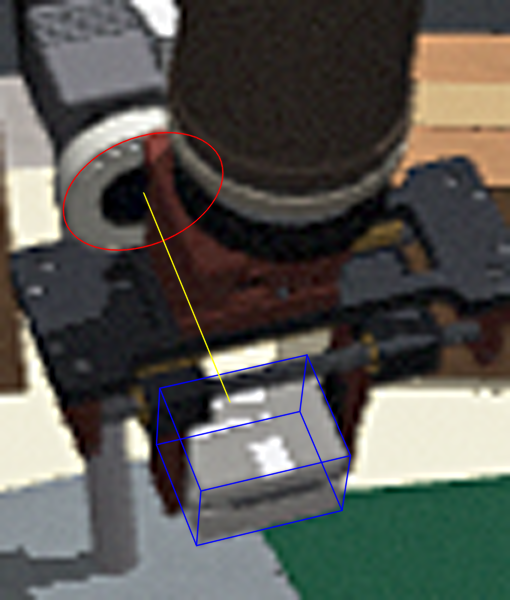

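View pics/w11top.png

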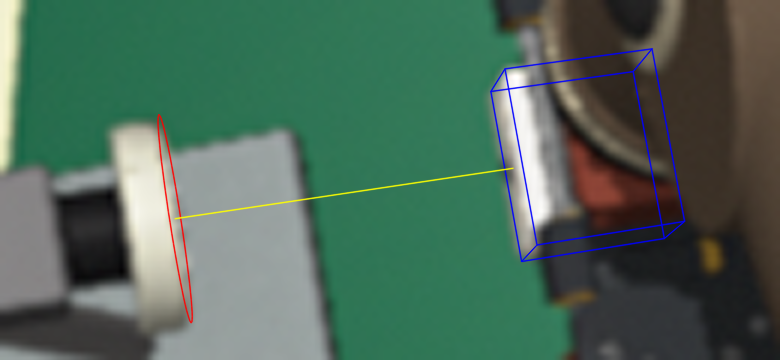

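View pics/r11top.png

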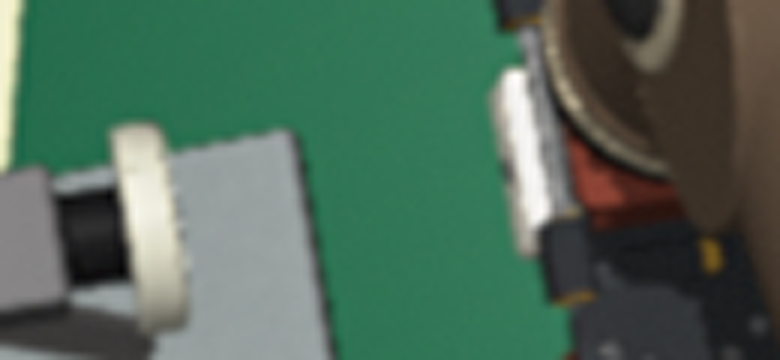

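View pics/r11side.png

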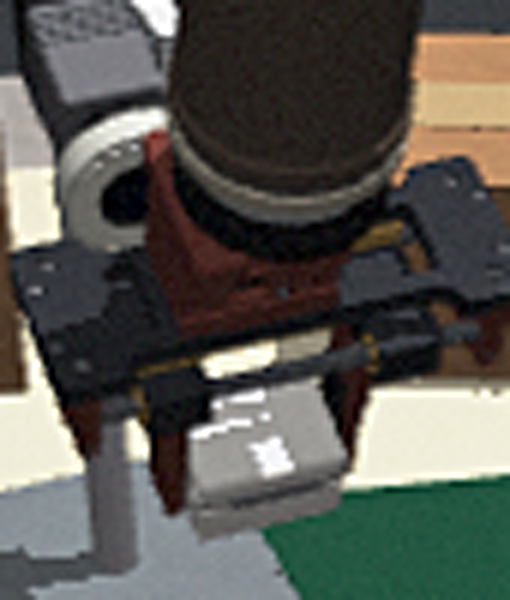

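```bash
python3 -m handwheel '[[-0.003,0.0015,0,0,0,0],[-0.003,0.0015,0,0,0,0],[0,0,0,0,0,0],[0,0,0,0,0,0],[0,0,0,0,0,0],[0,0,0,0,0,0],[0,0,0,0,0,0],[0,0,0,0,0,0],[0,0,0,0,0,0],[0,0,0,0,0,0]]' -; sed -i 's/G=np.array(\[.4991/G=np.array([.4976/' fin.py; python3 ov.py 12; python3 -c "
from plant import get_obs;o=get_obs();print(o['dq'].round(3),o['wrist_force'])"
```

```text
time_s: 27.15
ee_pos: [0.5259, 0.2208, 0.2181]
orientation: [[0.974, -0.072, -0.216], [0.228, 0.317, 0.921], [0.002, -0.946, 0.325]]
wrist_force: [-0.1, 0.2, -2.3]
finger_gap: 0.0598
[0.52586201 0.2208151  0.21810726] [[0.9736, -0.0719, -0.2165], [0.2281, 0.3169, 0.9206], [0.0024, -0.9457, 0.325]] 0.059768024040936396 27.15
front in glass frame mm [-1.101e+02 -1.000e-01  2.000e-01]
rot err deg [ 0.14 -0.06  0.02]
[ 0.041 -0.049  0.022  0.042 -0.049 -0.037 -0.064] [ 0.30919023  0.79600288 -1.03224449]
```

View pics/side12.png

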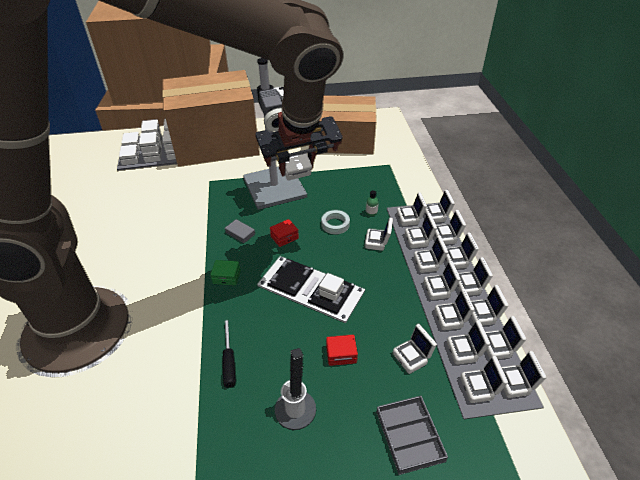

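```bash
python3 -c "
from plant import job_done;print(job_done())"
```

```text
the job is handed in; nothing more can be done
None
```

I stood the screwdriver bit down in its cup and let go of it. I then lifted the larger case out of the near nest and held it up to the inspection camera. I handed the job in at about 27 s, with the arm steady and still gripping the case.

**Screwdriver:** The last side picture shows it upright in the cup. The small case and the other bench items I could see are where they were.

**Case:** By my estimate, the middle of its front is 110.1 mm in front of the lens glass and within about 0.3 mm of the lens axis. Its angle is within about 0.2° of square. The gripper reads 60 mm open on it, and the wrist force showed no sign of contact with anything else.

**Limits of these checks:**
- **Same source as the move:** these numbers use the lens position and tilt I fitted from the pictures. The true error could be about 2 mm and 0.5–1°, mainly from the camera calibration.
- **Views disagreed:** the top and side views differed by up to 4 mm at the fixture. My first lens position was also about 1.5 mm off sideways, which I corrected before handing in.
- **Not seen:** I did not see the case's front face directly. Neither camera shows it in the final pose.

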